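# Strike a coating block test and stack the panels on spacers

### The job

The block test is over, so take its stack apart: put the weight back upright in the round well of its wooden case, then lay the upper panel flat and centred along the wire rack. Set the two spacer sticks squarely across that panel, one about 25 mm in from each end, and lay the lower panel on the sticks straight above the first, so that air passes between them. Set everything down gently.

Things in the scene. Friction and masses are not known exactly. Their poses are not given: they have to be found in the camera images.
- weight: Polished steel laboratory weight, about 0.5 kg: a cylinder 42 mm in diameter and 42 mm high, a narrow neck, and on top a round knob 30 mm in diameter, from 54 to 66 mm above the underside. Origin at the centre of its underside, z up along its axis. At the start it stands on the middle of the upper panel.
- panel_upper: Varnished wood test panel, 150 x 50 x 18 mm, about 0.09 kg. Origin at the centre of its underside, x along its 150 mm length, y across its width, z up. At the start it is the one lying crosswise on top of the lower panel, with the weight on it.
- panel_lower: The second varnished wood test panel, same size and axes (150 x 50 x 18 mm, origin at the centre of the underside, x along the length). At the start it lies on a square pale stone plate (150 x 150 mm, 12 mm high, fixed), crosswise under the middle of the upper panel.
- stick_a: Spacer stick: square black plastic bar 90 x 15 x 15 mm, about 30 g, lying loose on the bench. Origin at the centre of its underside, x along its length. The two sticks are alike and may change roles.
- stick_b: The other spacer stick, the same bar 90 x 15 x 15 mm, lying on the bench beside the first, 70 to 80 mm from it and roughly parallel. Origin at the centre of its underside, x along its length.
- case: The weight's wooden case, fixed: a block 85 x 85 x 35 mm with one round upright well 51 mm in diameter and 25 mm deep (its floor 10 mm above the bench); the opened lid, 16 mm high, lies flat beside the block on its +x side. Origin on the well's axis at the block's underside (bench level), z up. The weight goes into the well.
- rack: Low wire drying rack, fixed, 200 x 100 mm, its flat upper side 20 mm above the bench. Origin at the centre of its underside (bench level), x along its 200 mm length. The upper panel goes on its middle, length along the rack's x.
There are look-alikes about, which are no part of the job. Leave any green look-alike of the panel_upper alone. Leave any yellow look-alike of the stick_b alone.

How it is judged (in metres and radians):
On the way, in this order (a step that is already met when the one before it is completed fails the run):
1. the weight stands in its case, let go (horizontal distance between weight and case below 0.008 m and z of weight in the frame of case between 0.006 and 0.014 m and angle between weight's own z axis and vertical below 0.08 rad and linear speed of weight below 0.02 m/s and contact force between weight and the fingers below 0.1 N), for 0.2 s.
2. the upper panel lies flat and centred along the rack, let go (horizontal distance between panel_upper and rack below 0.015 m and z of panel_upper in the frame of rack between 0.016 and 0.024 m and angle between the x axis of panel_upper and the x axis of rack, either way round below 0.15 rad and angle between panel_upper's own z axis and vertical below 0.06 rad and linear speed of panel_upper below 0.02 m/s and contact force between panel_upper and the fingers below 0.1 N), for 0.2 s.
3. both sticks lie across that panel, one near each end, let go (horizontal distance between panel_upper and rack below 0.015 m and z of panel_upper in the frame of rack between 0.016 and 0.024 m and angle between the x axis of panel_upper and the x axis of rack, either way round below 0.15 rad and angle between panel_upper's own z axis and vertical below 0.06 rad and linear speed of each of panel_upper, stick_a, stick_b below 0.02 m/s and ((x of stick_a in the frame of panel_upper between 0.035 and 0.065 m and x of stick_b in the frame of panel_upper between -0.065 and -0.035 m) or (x of stick_a in the frame of panel_upper between -0.065 and -0.035 m and x of stick_b in the frame of panel_upper between 0.035 and 0.065 m)) and y of stick_a in the frame of panel_upper between -0.015 and 0.015 m and z of stick_a in the frame of panel_upper between 0.014 and 0.022 m and angle between the x axis of each of stick_a, stick_b and the y axis of panel_upper, either way round below 0.2 rad and y of stick_b in the frame of panel_upper between -0.015 and 0.015 m and z of stick_b in the frame of panel_upper between 0.014 and 0.022 m and contact force between each of stick_a, stick_b and the fingers below 0.1 N), for 0.2 s.
At the end, for the whole second after the job is handed in: Weight upright in its well (8 mm). Upper panel flat on the rack (15 mm, 0.15 rad). Sticks across it, 35-65 mm either side of its middle, centred to 15 mm, square to 0.2 rad. Lower panel level on both sticks over the upper (15 mm, 0.15 rad). All released and at rest (horizontal distance between weight and case below 0.008 m and z of weight in the frame of case between 0.006 and 0.014 m and angle between weight's own z axis and vertical below 0.08 rad and linear speed of each of weight, panel_upper, stick_a, stick_b, panel_lower below 0.02 m/s and horizontal distance between panel_upper and rack below 0.015 m and z of panel_upper in the frame of rack between 0.016 and 0.024 m and angle between the x axis of panel_upper and the x axis of rack, either way round below 0.15 rad and angle between each of panel_upper, panel_lower's own z axis and vertical below 0.06 rad and ((x of stick_a in the frame of panel_upper between 0.035 and 0.065 m and x of stick_b in the frame of panel_upper between -0.065 and -0.035 m) or (x of stick_a in the frame of panel_upper between -0.065 and -0.035 m and x of stick_b in the frame of panel_upper between 0.035 and 0.065 m)) and y of stick_a in the frame of panel_upper between -0.015 and 0.015 m and z of stick_a in the frame of panel_upper between 0.014 and 0.022 m and angle between the x axis of each of stick_a, stick_b and the y axis of panel_upper, either way round below 0.2 rad and y of stick_b in the frame of panel_upper between -0.015 and 0.015 m and z of stick_b in the frame of panel_upper between 0.014 and 0.022 m and horizontal distance between panel_lower and panel_upper below 0.015 m and z of panel_lower in the frame of panel_upper between 0.029 and 0.037 m and angle between the x axis of panel_lower and the x axis of panel_upper, either way round below 0.15 rad); the robot touches nothing.
It fails at once if something is dropped or slammed onto its place instead of being set down (faster than 0.45 m/s within the last few centimetres) ((distance between weight and case below 0.05 m and linear speed of weight above 0.45 m/s) or (distance between panel_upper and rack below 0.06 m and linear speed of panel_upper above 0.45 m/s) or (distance between stick_a and rack below 0.09 m and linear speed of stick_a above 0.45 m/s) or (distance between stick_b and rack below 0.09 m and linear speed of stick_b above 0.45 m/s) or (distance between panel_lower and rack below 0.09 m and linear speed of panel_lower above 0.45 m/s)).
It also fails if it takes over 128 s, if anything falls off the work surface, if the arm or the gripper's body presses on something with over 40 N, if the wrist force passes 120 N, or if a joint passes its speed limit or range.

### The arm

A 6-joint arm with a two-finger parallel gripper is mounted at the origin on the work surface. World frame = base frame: x ahead of the robot, y to its left, z up, the work surface at z = 0. Lengths are in mm, angles in degrees, forces in N, time in s.
With the tool pointing down it reaches from about 300 to 850 mm from the base axis. Payload 4.2 kg.
Tool frame: the origin (TCP) lies midway between the tips of the shut fingers; the grasp point (between the pads) lies 19 mm behind it (env.grip_point_offset is the distance from the TCP to the grasp point, in mm); z points along the fingers, x is the direction in which the jaws open and shut, and the axes are right-handed (so a half turn about z gives the same grasp; the last joint's range is limited). The gripper opens to 91 mm and grips with 3 to 60 N. Pads are 32 mm wide; open, the fingers measure 118 mm over their backs; the gripper's body (76 mm by 178 mm) begins 60 mm behind the grasp point.
Start: joints at [62.166, 18.312, 89.639, -0, 72.044, -1.146], TCP at [258.259, 513.756, 213.976] pointing down, gripper open.
Joint ranges: [-177.97, 177.97], [-48.28, 115.42], [12.27, 149.76], [-77.06, 257.06], [2.81, 150.46], [-146.56, 146.56]. Speed limits (degrees/s): [147.25, 147.25, 180, 180, 180, 180].

### API

Orientations are given as [roll, pitch, yaw] about the fixed x, y, z axes, in that order (R = Rz(yaw) Ry(pitch) Rx(roll)).
In Python, from workcell import env gives the robot as it stands.
- The arm moves only by the shell command python3 -m pendant 'ROWS' [FORCE]. ROWS is JSON, a list of rows, each an object with "xyz": the shift along the tool's x, y, z in m, a list of three; "roll": the turn about the tool's z in degrees; "jaw": the closure, from 0 (fully open) to 1 (shut). A call has exactly 8 rows; each row is the pose to reach, as a shift and turn from the pose commanded when the call began, along the tool's axes at that moment; what a row does not reach only later rows make up. A row lasts 1/8 s, in which the tool goes at most 62.5 mm and 10.7 degrees, less where a joint would pass 70% of its speed; a pose out of reach is approached as far as the arm can. A call with a gripper value outside its range is refused whole. The fingers move at their own pace and stop on an object; FORCE is the grip in N (left out, the last holds). Time passes only in rows, so rows that repeat a pose let the fingers close, or fill a call up. It gives the time, the measured TCP pose, the force and the opening at its end, in the units of the state.
- env.state(): the state, without advancing time (a new reading comes with each control period).
- env.grab_frame(name): name is "side" or "top"; returns (picture, depth): 384x512x3 uint8, blue, green, red; 384x512 float32, mm along the optical axis (not along the pixel's ray), 0 where there is no reading.
- env.camera_params(name): a dict with "camera_matrix" (3x3 intrinsics, pixels), "D" ([k1, k2, p1, p2, k3] as OpenCV has them; the pictures are not rectified), "cam_to_world" (4x4, takes a point from camera to world coordinates). Camera axes: x right, y up, looking along -z (the intrinsics and any distortion apply to the point x, -y, -z); pixel columns grow to the right and rows downward; lengths in mm; the calibration is good to about 2 mm. A picture is of the moment at which its call begins. camera_params takes no time and is no camera call.
- env.job_done(): hands the job in, once; it reports no verdict.
The state is a dict: "time_s": time; "qpos": joint angles; "qvel": joint speeds; "effort": joint torques, N m; "ee_pos": TCP position; "ee_rot": TCP orientation; "force": force on the tool from outside, world axes, zero at the start; "torque": the same for the moment, N m; "gripper_width": finger opening in mm.
Only numpy, scipy, OpenCV 4.12 (cv2) and the standard library are available. Lean on these libraries where they do the work, as an engineer would, in place of code of your own. Each camera call takes 0.05 s, during which the arm holds its last target. There are 200 camera calls.

## Working session

There is one attempt and no reset: what is moved stays moved. The work goes in short steps, Python scripts to look and compute and a shell command to move; the robot and the scene stay as the last step left them, time stands still between calls to the robot, and variables do not carry over. Pictures are saved under pics/ and viewed, about 12 in all and at most 16, crops included, and the job is handed in when it is done.

```bash
mkdir -p pics; ls
cat > h.py <<'E'
import numpy as np, cv2
from workcell import env
def grab(n):
    im,d=env.grab_frame(n); p=env.camera_params(n)
    return im,d,p
def cast(p,uv,z):
    K=np.array(p["camera_matrix"],float);D=np.array(p["D"],float);T=np.array(p["cam_to_world"],float)
    q=cv2.undistortPoints(np.array(uv,float).reshape(-1,1,2),K,D).reshape(-1,2)
    r=np.c_[q[:,0],-q[:,1],-np.ones(len(q))]@T[:3,:3].T
    return T[:3,3]+r*((z-T[2,3])/r[:,2])[:,None]
def pts(p,d):
    "world point per pixel"
    K=np.array(p["camera_matrix"],float);D=np.array(p["D"],float);T=np.array(p["cam_to_world"],float)
    h,w=d.shape;uv=np.stack(np.meshgrid(np.arange(w),np.arange(h)),-1).reshape(-1,1,2).astype(float)
    q=cv2.undistortPoints(uv,K,D).reshape(-1,2);z=d.reshape(-1,1)
    return (np.c_[q[:,0],-q[:,1],-np.ones(len(q))]*z@T[:3,:3].T+T[:3,3]).reshape(h,w,3)
E
python3 - <<'E'
from h import *
ims=[]
for n in("top","side"):
    im,d,p=grab(n); cv2.imwrite(f"pics/{n}0.png",im); np.savez(f"{n}0.npz",im=im,d=d)
    print(n,np.round(p["camera_matrix"],1).tolist(),np.round(p["D"],3),np.round(p["cam_to_world"],3).tolist())
print(env.state(), env.grip_point_offset)
E
```

```text
pics
top [[386.4, 0.0, 254.4], [0.0, 386.4, 187.7], [0.0, 0.0, 1.0]] [-0.088  0.     0.     0.     0.   ] [[-0.002, 0.992, -0.123, 378.338], [-1.0, -0.006, -0.027, -3.906], [-0.028, 0.123, 0.992, 1009.821], [0.0, 0.0, 0.0, 1.0]]
side [[488.1, 0.0, 252.8], [0.0, 488.1, 201.1], [0.0, 0.0, 1.0]] [-0.011  0.     0.     0.     0.   ] [[0.994, 0.092, -0.06, 420.761], [-0.11, 0.772, -0.626, -787.318], [-0.012, 0.629, 0.777, 1037.248], [0.0, 0.0, 0.0, 1.0]]
{'time_s': 0.1, 'qpos': array([ 6.21675841e+01,  1.83450928e+01,  8.97009480e+01, -7.52283924e-04,
        7.20439876e+01, -1.14681197e+00]), 'qvel': array([-0.00521123, -0.07459668, -0.16522728, -0.16620302,  0.14076094,
       -0.01229716]), 'effort': array([ 2.08410456e-04, -4.13332415e+01, -2.32508755e+01,  7.31282216e-02,
        4.21146210e-02, -3.77526737e-05]), 'ee_pos': array([258.02137889, 513.33293925, 213.22290377]), 'ee_rot': array([-1.79998913e+02,  9.00247500e-02,  6.33146294e+01]), 'force': array([ 0.26094745,  0.87026893, -0.15889059]), 'torque': array([0.04935649, 0.03277248, 0.0077603 ]), 'gripper_width': 91.35437595454815} 18.8
```

View pics/top0.png

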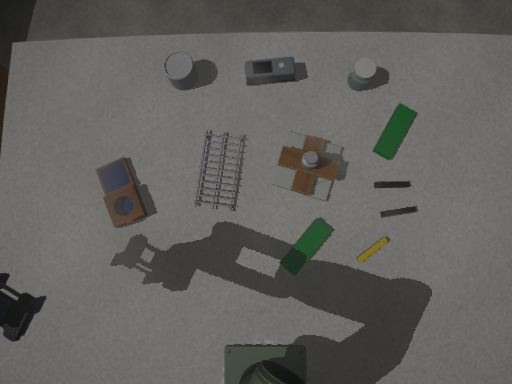

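View pics/side0.png

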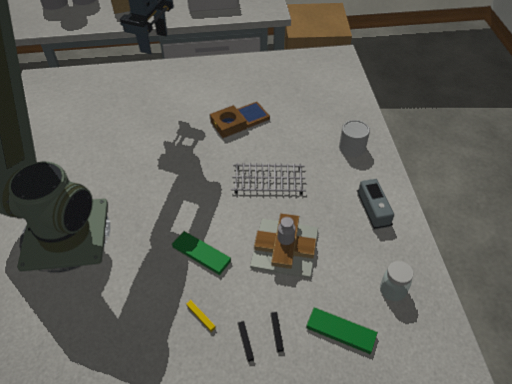

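Shown: in the top view, the candidates for the panels are the brown cross (308,163) and the green bars (395,131) and (307,246), which are look-alikes. For the sticks they are black (392,184) and (398,212), and yellow (373,249), a look-alike. For the weight they are the steel knob on the stack (310,158) and the cylinders (180,66) and (364,70). The case well is at (123,206) with its lid at (114,176), and the rack is at (220,170). I choose the brown cross, the black sticks and the knob on the stack.

```bash
cat > m.py <<'E'
from h import *
def blobs(mask,amin=40):
    n,l,s,c=cv2.connectedComponentsWithStats(mask.astype(np.uint8))
    return [(l==i) for i in range(1,n) if s[i,4]>=amin]
def rect(mask,p,z):
    cs,_=cv2.findContours(mask.astype(np.uint8),cv2.RETR_EXTERNAL,cv2.CHAIN_APPROX_NONE)
    c=max(cs,key=cv2.contourArea).reshape(-1,2)
    w=cast(p,c,z)[:,:2].astype(np.float32)
    (x,y),(a,b),t=cv2.minAreaRect(w)
    if a<b:a,b,t=b,a,t+90
    return np.round([x,y,a,b,(t+90)%180-90],1)
E
python3 - <<'E'
from m import *
out=[]
for n in("top","side"):
    f=np.load(f"{n}0.npz");im,d=f["im"],f["d"];p=env.camera_params(n);P=pts(p,d)
    hsv=cv2.cvtColor(im,cv2.COLOR_BGR2HSV);H,S,V=cv2.split(hsv)
    br=(H<18)&(S>110)&(V>50); Z=P[...,2]; X=P[...,0];Y=P[...,1]
    on=(X>300)&(X<800)&(abs(Y)<600)
    print(n,"bench z",np.median(Z[on&(S<40)]))
    for m in blobs(br&on):
        print(" brown",m.sum(),np.argwhere(m).mean(0)[::-1].round(),np.percentile(Z[m],[5,50,95]).round(1),P[m].mean(0).round(1))
        for lo,hi,z in((40,54,48),(22,38,30),(28,40,35)):
            k=m&(Z>lo)&(Z<hi)
            if k.sum()>30: print("   lvl",z,rect(k,p,z),k.sum())
    dark=(V<45)&(S<90)&on&(Z>5)
    for m in blobs(dark,25): print(" dark",m.sum(),np.argwhere(m).mean(0)[::-1].round(),np.median(Z[m]).round(1),rect(m,p,15),rect(m,p,0))
    k=on&(Z>100)&(Z<125)&(S<60)
    for m in blobs(k,15): print(" knob?",m.sum(),np.argwhere(m).mean(0)[::-1].round(),rect(m,p,114),P[m].mean(0).round(1))
    r=(abs(Z-20)<6)&(V<200)&on&(S<70)
    r=cv2.morphologyEx(r.astype(np.uint8),cv2.MORPH_CLOSE,np.ones((9,9)))
    for m in blobs(r,400): print(" rack?",m.sum(),np.argwhere(m).mean(0)[::-1].round(),rect(m,p,20))
    x,y=(85,120) if n=="top" else (190,85)
    a=cv2.resize(im[y:y+100,x:x+170],None,fx=4,fy=4,interpolation=cv2.INTER_CUBIC)
    x,y=(260,110) if n=="top" else (235,195)
    b=cv2.resize(im[y:y+100,x:x+170],None,fx=4,fy=4,interpolation=cv2.INTER_CUBIC)
    out.append(np.vstack([a[:,:],b])[:,:])
cv2.imwrite("pics/crop0.png",cv2.resize(np.hstack(out),(800,480)))
E
```

```text
top bench z -0.32144727637285087
 brown 637 [302. 162.] [32.2 47.5 50.7] [562.9 -98.9  49.6]
   lvl 48 [ 562.2 -113.6  146.1   47.9   73.3] 598
   lvl 30 [ 602.8 -112.    18.5   15.4   62.3] 37
   lvl 35 [ 601.7 -111.4   18.4   15.3   62.3] 36
 brown 357 [303. 182.] [26.9 29.7 32.9] [514.1 -99.8  32.5]
   lvl 30 [ 514.6 -100.    50.5   47.   -16.4] 356
   lvl 35 [513.9 -99.5  50.2  46.8 -16.4] 302
 brown 46 [139. 211.] [31.6 34.5 36.6] [440.3 318.6  34.5]
   lvl 30 [441.3 323.   25.8  17.4  28.5] 45
   lvl 35 [441.  321.3  25.7  17.3  28.5] 46
 dark 63 [287.  79.] 18.4 [801.  -59.9  50.   17.4 -84.5] [807.4 -60.8  50.7  17.7 -84.5]
 dark 156 [393. 184.] 14.8 [ 508.3 -335.1   84.6   13.1   89.7] [ 510.3 -340.1   85.9   13.3   89.7]
 dark 56 [409. 209.] 15.0 [ 443.1 -373.8   36.2   11.2  -83.5] [ 444.  -379.4   36.7   11.4  -83.5]
 knob? 135 [311. 157.] [ 561.9 -112.9   29.    28.3   -1.2] [ 562.  -113.5  113. ]
 rack? 2680 [218. 170.] [549.6 119.1 203.4  99.6  -7.5]
 rack? 1020 [116. 181.] [494.  376.8 170.   84.3  24. ]
side bench z -1.1361600706530908
 brown 513 [232. 119.] [ 9.7 31
[... 169 characters left out ...]
 -124.7   36.8]
   lvl 48 [ 553.4 -147.9   78.3   49.9   73.2] 519
   lvl 30 [ 610.4 -128.8   48.7   46.7  -17.2] 596
   lvl 35 [ 609.2 -132.1   46.8   46.4  -10.8] 352
 dark 89 [167.   4.] 310.6 [ 269.7 1086.7   86.8   39.6  -86.6] [ 267.5 1114.2   88.1   40.2  -86.6]
 dark 49 [365. 208.] 13.6 [792.9 -18.7 120.4   4.3 -85.3] [798.3  -7.4 122.2   4.3 -85.3]
 dark 205 [277. 332.] 13.3 [ 512.  -338.    88.8   12.6  -89.2] [ 513.3 -331.4   90.1   12.7  -89.2]
 dark 210 [246. 341.] 13.7 [ 440.2 -352.    88.4   12.4  -81.1] [ 440.5 -345.6   89.7   12.6  -81.1]
 knob? 130 [286. 223.] [ 562.2 -117.9   35.3   28.1   80.8] [ 563.4 -116.5  110.7]
 rack? 1845 [268. 177.] [551.8 115.8 202.3 104.1  -8.4]
```

View pics/crop0.png

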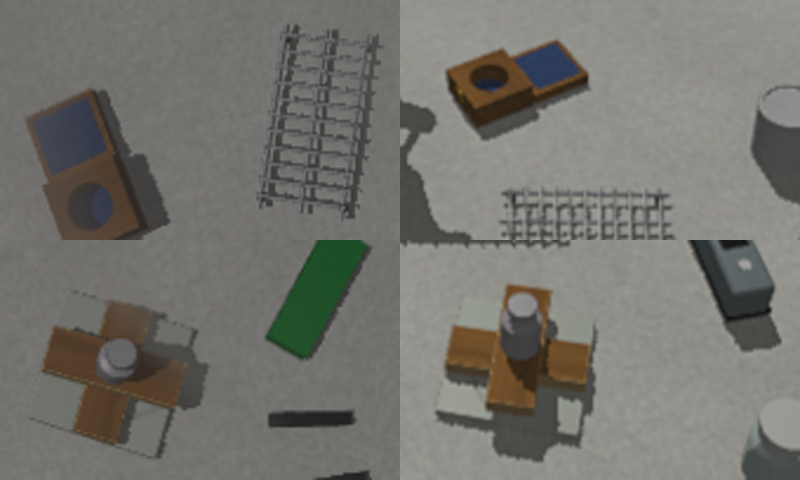

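Crops confirm the choice: weight on the brown cross, round well in the block with its blue lid towards +x, and the wire rack. Next I measure the well and stick_b more closely.

```bash
python3 - <<'E'
from m import *
for n in("top","side"):
    f=np.load(f"{n}0.npz");im,d=f["im"],f["d"];p=env.camera_params(n);P=pts(p,d);X,Y,Z=P[...,0],P[...,1],P[...,2]
    k=(X>380)&(X<600)&(Y>280)&(Y<440)&(Z>28)&(Z<42)
    k=max(blobs(k,50),key=lambda m:m.sum())
    print(n,"block",k.sum(),rect(k,p,35))
    # hole: fill contour minus k
    cs,_=cv2.findContours(k.astype(np.uint8),cv2.RETR_EXTERNAL,cv2.CHAIN_APPROX_NONE)
    fl=np.zeros(k.shape,np.uint8);cv2.drawContours(fl,[max(cs,key=cv2.contourArea)],-1,1,-1)
    h=max(blobs((fl>0)&~k,10),key=lambda m:m.sum());print("hole",h.sum(),rect(h,p,35))
    hs=cv2.cvtColor(im,cv2.COLOR_BGR2HSV);blue=(hs[...,0]>95)&(hs[...,0]<130)&(hs[...,1]>70)
    for m in blobs(blue,40):print(" blue",m.sum(),np.argwhere(m).mean(0)[::-1].round(),rect(m,p,16),rect(m,p,35),np.median(Z[m]))
    s=(Z>7)&(Z<25)&(X>380)&(X<560)&(Y<-270)&(Y>-430)&(hs[...,2]<70)
    for m in blobs(s,40):print(" stick",m.sum(),rect(m,p,15),P[m].mean(0).round(1))
    s=(Z>7)&(Z<25)&(X>430)&(X<680)&(Y<0)&(Y>-220)&(hs[...,1]<60)
    r=[np.array(P[s][:,:2],np.float32)];print(" stone",cv2.minAreaRect(r[0]))
E
python3 -m pendant '[{"xyz":[0,0,0],"roll":0,"jaw":0},{"xyz":[-0.03,0.03,0],"roll":0,"jaw":0},{"xyz":[-0.08,0.08,0],"roll":10,"jaw":0},{"xyz":[-0.13,0.13,0],"roll":20,"jaw":0},{"xyz":[-0.18,0.18,0],"roll":30,"jaw":0},{"xyz":[-0.23,0.22,0],"roll":40,"jaw":0},{"xyz":[-0.28,0.26,0],"roll":50,"jaw":0},{"xyz":[-0.32,0.30,0],"roll":60,"jaw":0}]' 40
```

```text
top block 816 [454.4 360.7  89.1  87.   23.7]
hole 281 [455.3 360.9  49.4  45.2   2. ]
 blue 53 [125. 176.] [534.6 369.7  40.7  14.4  24.1] [531.7 362.5  39.9  14.1  24.1] 16.16764072018259
 stick 205 [ 509.6 -335.    90.4   15.7   89.7] [ 509.8 -334.9   14.7]
 stick 193 [ 438.2 -347.7   90.1   14.7  -81.7] [ 438.3 -347.6   14.9]
 stone ((562.00634765625, -113.4603042602539), (149.7695770263672, 151.1983184814453), 71.70211791992188)
side block 426 [455.6 356.3  91.7  89.6 -66.4]
hole 124 [456.9 358.6  46.9  41.3  -7. ]
 blue 267 [252. 112.] [536.7 396.5  64.5  61.8 -67. ] [534.6 374.5  63.3  60.7 -67. ] 14.282300829449923
 stick 242 [ 511.6 -337.    90.4   14.3  -88.5] [ 511.9 -337.5   13.3]
 stick 250 [ 440.7 -351.    90.2   14.3  -81.5] [ 440.7 -351.6   13.4]
 stone ((569.73291015625, -94.10169219970703), (195.082275390625, 149.9307861328125), 71.75080871582031)
time_s: 1.1
ee_pos: [376.5, 111.9, 214.1]
ee_rot: [-180.0, -0.1, 3.0]
force: [1.0, -0.5, 0.1]
gripper_width: 91.3
```

```bash
python3 -m pendant '[{"xyz":[0.03,0.04,0],"roll":4,"jaw":0},{"xyz":[0.065,0.085,0],"roll":8,"jaw":0},{"xyz":[0.10,0.135,0],"roll":14,"jaw":0},{"xyz":[0.14,0.19,0],"roll":19.7,"jaw":0},{"xyz":[0.165,0.225,0.01],"roll":19.7,"jaw":0},{"xyz":[0.174,0.236,0.03],"roll":19.7,"jaw":0},{"xyz":[0.174,0.236,0.05],"roll":19.7,"jaw":0},{"xyz":[0.174,0.236,0.06],"roll":19.7,"jaw":0}]'
python3 - <<'E'
from m import *
im,d,p=grab("side"); cv2.imwrite("pics/s1.png",cv2.resize(im[140:290,190:390],(800,600),interpolation=cv2.INTER_CUBIC))
s=env.state();print(s["ee_pos"],s["ee_rot"])
E
```

```text
time_s: 2.1
ee_pos: [562.5, -111.0, 152.1]
ee_rot: [-180.0, 0.2, -16.4]
force: [-0.5, 0.2, 0.2]
gripper_width: 91.3
[ 562.11865039 -110.85178173  151.47538112] [179.99662846   0.26292951 -16.35093429]
```

View pics/s1.png

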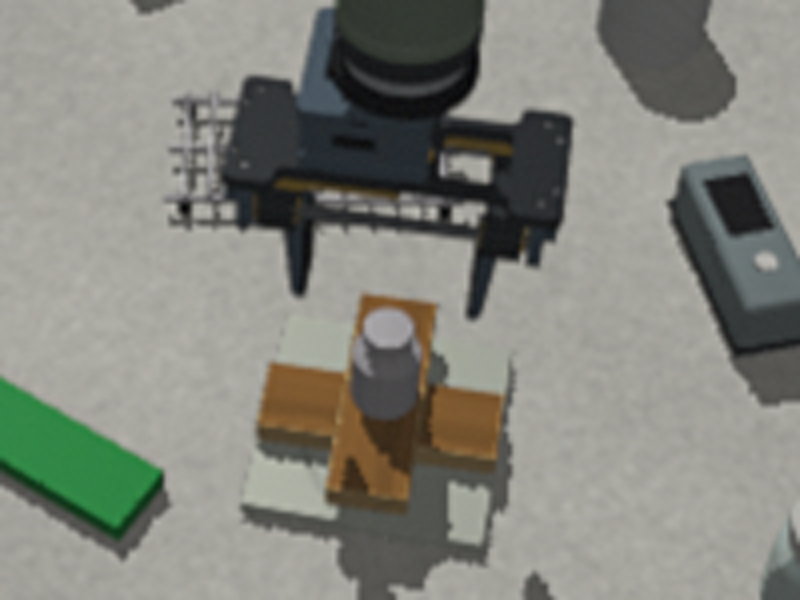

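The tips are at crop (298,292) and (474,315), straddling the knob at (388,328), so the approach looks right. I'll check the side camera's bias against the known TCP.

```bash
python3 - <<'E'
from h import *
p=env.camera_params("side")
for u,v in((298,292),(474,315),(386,303.5)): print(cast(p,[190+u/4,140+v/4],151.5).round(1))
f=env.state();print(f["ee_pos"])
E
python3 -m pendant '[{"xyz":[0,0,0],"roll":0,"jaw":0},{"xyz":[0,0,0],"roll":0,"jaw":0},{"xyz":[0,0,0],"roll":0,"jaw":0},{"xyz":[0,0,0.0],"roll":0,"jaw":0.3},{"xyz":[0,0,0.01],"roll":0,"jaw":0.3},{"xyz":[0,0,0.02],"roll":0,"jaw":0.3},{"xyz":[0,0,0.02],"roll":0,"jaw":0.3},{"xyz":[0,0,0.02],"roll":0,"jaw":0.3}]'
```

```text
[[ 511.9 -111.2  151.5]]
[[ 608.9 -139.4  151.5]]
[[ 560.7 -125.4  151.5]]
[ 562.11865039 -110.85178173  151.47538112]
time_s: 3.15
ee_pos: [563.9, -111.8, 133.8]
ee_rot: [-180.0, 0.0, -16.4]
force: [-0.9, 0.1, 1.2]
gripper_width: 64.0
```

```bash
python3 -m pendant '[{"xyz":[0,0.003,0.01],"roll":0,"jaw":0.3},{"xyz":[0,0.003,0.02],"roll":0,"jaw":0.3},{"xyz":[0,0.003,0.03],"roll":0,"jaw":0.3},{"xyz":[0,0.003,0.036],"roll":0,"jaw":0.3},{"xyz":[0,0.003,0.040],"roll":0,"jaw":0.3},{"xyz":[0,0.003,0.040],"roll":0,"jaw":0.3},{"xyz":[0,0.003,0.040],"roll":0,"jaw":0.3},{"xyz":[0,0.003,0.040],"roll":0,"jaw":0.3}]' 45
```

```text
time_s: 4.15
ee_pos: [563.2, -114.7, 94.3]
ee_rot: [-180.0, -0.0, -16.4]
force: [-0.1, 0.3, -0.3]
gripper_width: 63.8
```

```bash
python3 -m pendant '[{"xyz":[0,0,0],"roll":0,"jaw":0.45},{"xyz":[0,0,0],"roll":0,"jaw":0.55},{"xyz":[0,0,0],"roll":0,"jaw":0.62},{"xyz":[0,0,0],"roll":0,"jaw":0.7},{"xyz":[0,0,0],"roll":0,"jaw":0.8},{"xyz":[0,0,0],"roll":0,"jaw":0.9},{"xyz":[0,0,0],"roll":0,"jaw":0.9},{"xyz":[0,0,0],"roll":0,"jaw":0.9}]' 45
python3 -m pendant '[{"xyz":[0,0,-0.002],"roll":0,"jaw":0.9},{"xyz":[0,0,-0.006],"roll":0,"jaw":0.9},{"xyz":[0,0,-0.015],"roll":0,"jaw":0.9},{"xyz":[0,0,-0.03],"roll":0,"jaw":0.9},{"xyz":[0,0,-0.045],"roll":0,"jaw":0.9},{"xyz":[0,0,-0.055],"roll":0,"jaw":0.9},{"xyz":[0,0,-0.06],"roll":0,"jaw":0.9},{"xyz":[0,0,-0.06],"roll":0,"jaw":0.9}]'
python3 - <<'E'
from m import *
im,d,p=grab("side");a=im[120:270,200:350];im,d,p=grab("top");b=im[90:240,250:400]
cv2.imwrite("pics/s2.png",cv2.resize(np.hstack([a,b]),(800,400),interpolation=cv2.INTER_CUBIC))
E
```

```text
time_s: 5.15
ee_pos: [563.1, -114.7, 93.9]
ee_rot: [-180.0, -0.0, -16.4]
force: [0.2, -1.2, -0.9]
gripper_width: 28.4
time_s: 6.15
ee_pos: [563.0, -114.6, 154.2]
ee_rot: [-180.0, -0.0, -16.4]
force: [0.3, 0.3, -4.9]
gripper_width: 28.1
```

View pics/s2.png

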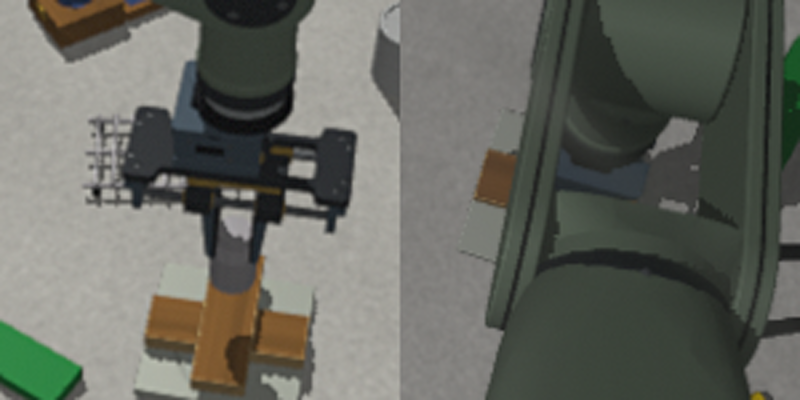

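The side view shows the weight hanging upright in the fingers at crop (235,250), and the wrist force agrees at 4.9 N. Now to the case.

```bash
python3 -m pendant '[{"xyz":[-0.01,-0.018,0],"roll":0,"jaw":0.9},{"xyz":[-0.03,-0.054,0],"roll":0,"jaw":0.9},{"xyz":[-0.053,-0.096,0],"roll":0,"jaw":0.9},{"xyz":[-0.078,-0.140,0],"roll":0,"jaw":0.9},{"xyz":[-0.103,-0.185,0],"roll":0,"jaw":0.9},{"xyz":[-0.128,-0.230,0],"roll":0,"jaw":0.9},{"xyz":[-0.153,-0.275,0],"roll":0,"jaw":0.9},{"xyz":[-0.178,-0.320,0],"roll":0,"jaw":0.9}]'
python3 -m pendant '[{"xyz":[-0.020,-0.036,0],"roll":0,"jaw":0.9},{"xyz":[-0.037,-0.067,0],"roll":0,"jaw":0.9},{"xyz":[-0.048,-0.087,0],"roll":0,"jaw":0.9},{"xyz":[-0.054,-0.098,0],"roll":0,"jaw":0.9},{"xyz":[-0.0575,-0.104,0],"roll":0,"jaw":0.9},{"xyz":[-0.0584,-0.105,0.0],"roll":0,"jaw":0.9},{"xyz":[-0.0584,-0.105,0.0],"roll":0,"jaw":0.9},{"xyz":[-0.0584,-0.105,0.0],"roll":0,"jaw":0.9}]'
python3 - <<'E'
from m import *
im,d,p=grab("side");a=im[50:170,160:320];im,d,p=grab("top");b=im[130:250,60:220]
cv2.imwrite("pics/s3.png",cv2.resize(np.hstack([a,b]),(800,300),interpolation=cv2.INTER_CUBIC))
s=env.state();print(s["ee_pos"])
E
```

```text
time_s: 7.25
ee_pos: [480.8, 244.8, 153.7]
ee_rot: [180.0, 0.1, -16.4]
force: [1.2, -0.5, -5.1]
gripper_width: 28.1
time_s: 8.25
ee_pos: [456.3, 359.1, 154.0]
ee_rot: [180.0, -0.0, -16.4]
force: [-0.2, 0.1, -5.1]
gripper_width: 28.2
[456.30023838 359.3082908  154.02421668]
```

View pics/s3.png

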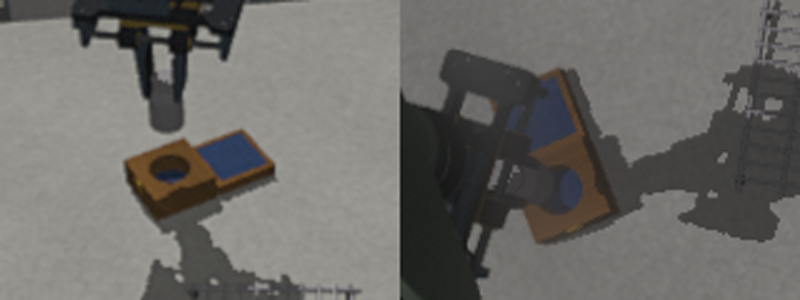

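Weight is hanging over the well: side crop at (167,115) against the well at (170,168). A quick number check of the hanging weight's centre.

Run:
```python
from m import *
for n in("side","top"):
    im,d,p=grab(n);P=pts(p,d);X,Y,Z=P[...,0],P[...,1],P[...,2]
    hs=cv2.cvtColor(im,cv2.COLOR_BGR2HSV)
    k=(abs(X-456)<32)&(abs(Y-359)<32)&(Z>108)&(Z<142)
    print(n,k.sum(),P[k].min(0).round(1) if k.any() else "",P[k].max(0).round(1) if k.any() else "")
    if k.sum()>20:
        q=P[k][:,:2]; A=np.c_[2*q,np.ones(len(q))]; s=np.linalg.lstsq(A,(q**2).sum(1),rcond=None)[0]
        print(" circle",s[:2].round(1),np.sqrt(s[2]+s[:2]@s[:2]).round(1))
        for lo in range(108,142,8):
            m=k&(Z>=lo)&(Z<lo+8)
            if m.sum()>4:print(lo,P[m][:,0].min().round(1),P[m][:,0].max().round(1))
    k=(abs(X-456)<60)&(abs(Y-359)<60)&(Z>28)&(Z<42)&(hs[...,1]>60)
    print("block",rect(max(blobs(k,20),key=lambda m:m.sum()),p,35))
```

```text
side 125 [436.3 334.8 108.1] [477.5 358.1 141.5]
 circle [456.5 356.4] 17.5
108 438.5 477.5
116 436.3 474.3
124 436.8 474.7
132 437.2 475.1
140 437.4 471.9
block [455.7 356.6  91.   88.7 -66.8]
top 76 [435.  339.2 109.4] [471.8 355.6 141.6]
 circle [455.  360.6] 20.3
108 435.8 471.8
116 435.7 470.7
124 435.0 468.0
132 436.7 469.4
block [454.2 361.2  89.1  85.2  23.8]
```

Weight and well agree within about 1 mm in each view. Lowering.

```bash
python3 -m pendant '[{"xyz":[0,0,0.01],"roll":0,"jaw":0.9},{"xyz":[0,0,0.022],"roll":0,"jaw":0.9},{"xyz":[0,0,0.034],"roll":0,"jaw":0.9},{"xyz":[0,0,0.046],"roll":0,"jaw":0.9},{"xyz":[0,0,0.055],"roll":0,"jaw":0.9},{"xyz":[0,0,0.063],"roll":0,"jaw":0.9},{"xyz":[0,0,0.068],"roll":0,"jaw":0.9},{"xyz":[0,0,0.068],"roll":0,"jaw":0.9}]'
python3 -m pendant '[{"xyz":[0,0,0.004],"roll":0,"jaw":0.9},{"xyz":[0,0,0.008],"roll":0,"jaw":0.9},{"xyz":[0,0,0.012],"roll":0,"jaw":0.9},{"xyz":[0,0,0.016],"roll":0,"jaw":0.9},{"xyz":[0,0,0.020],"roll":0,"jaw":0.9},{"xyz":[0,0,0.023],"roll":0,"jaw":0.9},{"xyz":[0,0,0.025],"roll":0,"jaw":0.9},{"xyz":[0,0,0.025],"roll":0,"jaw":0.9}]'
```

```text
time_s: 9.45
ee_pos: [456.0, 359.7, 85.7]
ee_rot: [180.0, 0.0, -16.4]
force: [0.6, -0.1, -4.4]
gripper_width: 28.4
time_s: 10.45
ee_pos: [456.0, 359.7, 60.8]
ee_rot: [180.0, 0.0, -16.4]
force: [0.4, 0.3, -5.3]
gripper_width: 28.1
```

```bash
python3 -m pendant '[{"xyz":[0,0,0.001],"roll":0,"jaw":0.9},{"xyz":[0,0,0.002],"roll":0,"jaw":0.9},{"xyz":[0,0,0.003],"roll":0,"jaw":0.9},{"xyz":[0,0,0.004],"roll":0,"jaw":0.9},{"xyz":[0,0,0.0045],"roll":0,"jaw":0.9},{"xyz":[0,0,0.005],"roll":0,"jaw":0.9},{"xyz":[0,0,0.005],"roll":0,"jaw":0.9},{"xyz":[0,0,0.005],"roll":0,"jaw":0.9}]'
```

```text
time_s: 11.45
ee_pos: [456.1, 359.8, 56.0]
ee_rot: [-180.0, -0.0, -16.4]
force: [0.7, -0.2, -4.6]
gripper_width: 28.2
```

```bash
python3 -m pendant '[{"xyz":[0,0,0.0004],"roll":0,"jaw":0.9},{"xyz":[0,0,0.0008],"roll":0,"jaw":0.9},{"xyz":[0,0,0.0012],"roll":0,"jaw":0.9},{"xyz":[0,0,0.0012],"roll":0,"jaw":0.9},{"xyz":[0,0,0.0012],"roll":0,"jaw":0.9},{"xyz":[0,0,0.0012],"roll":0,"jaw":0.9},{"xyz":[0,0,0.0012],"roll":0,"jaw":0.9},{"xyz":[0,0,0.0012],"roll":0,"jaw":0.9}]'
```

```text
time_s: 12.45
ee_pos: [456.2, 359.9, 55.9]
ee_rot: [-179.9, -0.0, -16.4]
force: [-2.3, -1.8, 6.0]
gripper_width: 28.4
```

Contact: the force went from −5 to +6 N and the weight is on the floor of the well. Release and rise.

```bash
python3 -m pendant '[{"xyz":[0,0,0.0],"roll":0,"jaw":0.9},{"xyz":[0,0,0.0],"roll":0,"jaw":0.6},{"xyz":[0,0,0],"roll":0,"jaw":0.5},{"xyz":[0,0,0],"roll":0,"jaw":0.4},{"xyz":[0,0,0],"roll":0,"jaw":0.35},{"xyz":[0,0,0],"roll":0,"jaw":0.35},{"xyz":[0,0,0],"roll":0,"jaw":0.35},{"xyz":[0,0,0],"roll":0,"jaw":0.35}]'
python3 -m pendant '[{"xyz":[0,0,-0.01],"roll":0,"jaw":0.35},{"xyz":[0,0,-0.03],"roll":0,"jaw":0.35},{"xyz":[0,0,-0.055],"roll":0,"jaw":0.35},{"xyz":[0,0,-0.08],"roll":0,"jaw":0.35},{"xyz":[0,0,-0.10],"roll":0,"jaw":0.35},{"xyz":[0.02,0.03,-0.11],"roll":0,"jaw":0.3},{"xyz":[0.05,0.08,-0.11],"roll":0,"jaw":0.2},{"xyz":[0.08,0.13,-0.11],"roll":0,"jaw":0.1}]'
python3 -m pendant '[{"xyz":[0.03,0.05,0],"roll":0,"jaw":0},{"xyz":[0.06,0.10,0],"roll":0,"jaw":0},{"xyz":[0.08,0.14,0],"roll":0,"jaw":0},{"xyz":[0.09,0.16,0],"roll":0,"jaw":0},{"xyz":[0.09,0.16,0],"roll":0,"jaw":0},{"xyz":[0.09,0.16,0],"roll":0,"jaw":0},{"xyz":[0.09,0.16,0],"roll":0,"jaw":0},{"xyz":[0.09,0.16,0],"roll":0,"jaw":0}]'
python3 - <<'E'
from m import *
for n in("side","top"):
    im,d,p=grab(n);P=pts(p,d);X,Y,Z=P[...,0],P[...,1],P[...,2]
    hs=cv2.cvtColor(im,cv2.COLOR_BGR2HSV)
    k=(abs(X-456)<32)&(abs(Y-359)<32)&(Z>68)&(Z<86)
    print(n,k.sum(),rect(k,p,76),Z[k].max())
    k=(abs(X-562)<100)&(abs(Y+114)<100)&(Z>41)&(Z<56)&(hs[...,1]>80)
    if k.sum()>30:print("panel_u",k.sum(),rect(k,p,48))
    k=(abs(X-562)<100)&(abs(Y+114)<100)&(Z>24)&(Z<36)&(hs[...,1]>80)
    for b in blobs(k,40):print("panel_l",b.sum(),rect(b,p,30))
    if n=="side":cv2.imwrite("pics/s4.png",cv2.resize(im[60:300,160:400],(600,600),interpolation=cv2.INTER_CUBIC))
print(env.state()["ee_pos"],env.state()["ee_rot"])
E
```

```text
time_s: 13.45
ee_pos: [456.1, 359.8, 54.8]
ee_rot: [-180.0, -0.0, -16.4]
force: [-1.0, 0.2, -0.5]
gripper_width: 59.1
time_s: 14.45
ee_pos: [496.6, 211.3, 165.8]
ee_rot: [-179.9, -0.1, -16.3]
force: [0.5, 0.9, -0.0]
gripper_width: 79.8
time_s: 15.45
ee_pos: [537.3, 34.4, 164.8]
ee_rot: [-180.0, 0.0, -16.3]
force: [0.9, 0.4, 0.3]
gripper_width: 91.5
side 65 [456.  354.6  36.5  27.1  85.3] 78.78560802699837
panel_u 1023 [ 562.7 -117.1  153.    49.9   73.6]
panel_l 322 [ 514.1 -103.8   53.    47.6   73.3]
panel_l 333 [ 609.2 -132.    53.6   48.3   72.8]
top 110 [455.1 359.   28.2  27.3 -44.8] 78.77180764891807
panel_u 918 [ 561.6 -115.   141.6   51.1   73.6]
panel_l 66 [ 601.1 -118.3   31.8   18.5   70.9]
panel_l 378 [514.3 -99.8  53.2  47.8 -16.2]
[537.30826676  34.16946113 164.76910956] [-1.79993056e+02  7.14126231e-04 -1.63336969e+01]
```

View pics/s4.png

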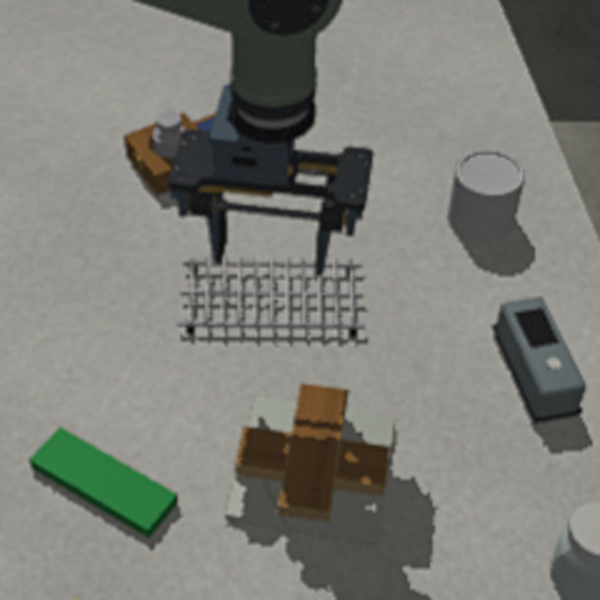

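Weight stands in the well (knob at crop (168,120)), and the brown cross is unchanged. Now the upper panel.

```bash
python3 -m pendant '[{"xyz":[0.012,0.025,0],"roll":0,"jaw":0},{"xyz":[0.03,0.065,0],"roll":0,"jaw":0},{"xyz":[0.05,0.105,0.01],"roll":0,"jaw":0},{"xyz":[0.063,0.130,0.03],"roll":0,"jaw":0},{"xyz":[0.066,0.136,0.055],"roll":0,"jaw":0},{"xyz":[0.066,0.136,0.08],"roll":0,"jaw":0},{"xyz":[0.066,0.136,0.09],"roll":0,"jaw":0},{"xyz":[0.066,0.136,0.09],"roll":0,"jaw":0}]'
python3 -m pendant '[{"xyz":[0,0,0.01],"roll":0,"jaw":0},{"xyz":[0,0,0.02],"roll":0,"jaw":0},{"xyz":[0,0,0.03],"roll":0,"jaw":0.05},{"xyz":[0,0,0.036],"roll":0,"jaw":0.1},{"xyz":[0,0,0.04],"roll":0,"jaw":0.2},{"xyz":[0,0,0.04],"roll":0,"jaw":0.25},{"xyz":[0,0,0.04],"roll":0,"jaw":0.3},{"xyz":[0,0,0.04],"roll":0,"jaw":0.3}]' 25
```

```text
time_s: 16.55
ee_pos: [562.2, -115.2, 74.4]
ee_rot: [-180.0, 0.1, -16.4]
force: [0.4, 0.1, 0.9]
gripper_width: 91.2
time_s: 17.55
ee_pos: [562.6, -115.6, 35.1]
ee_rot: [-180.0, -0.0, -16.4]
force: [-0.1, -0.2, 0.5]
gripper_width: 63.9
```

```bash
python3 -m pendant '[{"xyz":[0,0,0.001],"roll":0,"jaw":0.35},{"xyz":[0,0,0.001],"roll":0,"jaw":0.4},{"xyz":[0,0,0.001],"roll":0,"jaw":0.45},{"xyz":[0,0,0.001],"roll":0,"jaw":0.5},{"xyz":[0,0,0.001],"roll":0,"jaw":0.6},{"xyz":[0,0,0.001],"roll":0,"jaw":0.6},{"xyz":[0,0,0.001],"roll":0,"jaw":0.6},{"xyz":[0,0,0.001],"roll":0,"jaw":0.6}]' 25
python3 -m pendant '[{"xyz":[0,0,-0.002],"roll":0,"jaw":0.6},{"xyz":[0,0,-0.006],"roll":0,"jaw":0.6},{"xyz":[0,0,-0.015],"roll":0,"jaw":0.6},{"xyz":[0,0,-0.03],"roll":0,"jaw":0.6},{"xyz":[0,0,-0.045],"roll":0,"jaw":0.6},{"xyz":[0,0,-0.055],"roll":0,"jaw":0.6},{"xyz":[0,0,-0.06],"roll":0,"jaw":0.6},{"xyz":[0,0,-0.06],"roll":0,"jaw":0.6}]'
python3 - <<'E'
from m import *
im,d,p=grab("side");P=pts(p,d);X,Y,Z=P[...,0],P[...,1],P[...,2];hs=cv2.cvtColor(im,cv2.COLOR_BGR2HSV)
k=(abs(X-456)<32)&(abs(Y-359)<32)&(Z>65)&(Z<86);print("knob",np.percentile(Z[k],[5,25,50,75,95]).round(1))
k=(abs(X-562)<110)&(abs(Y+114)<110)&(Z>24)&(Z<36)&(hs[...,1]>80)
for b in blobs(k,100):print("panel_l",b.sum(),rect(b,p,30))
im2,_,p=grab("top")
cv2.imwrite("pics/s5.png",cv2.resize(np.hstack([im[150:300,210:360],im2[90:240,240:390]]),(800,400),interpolation=cv2.INTER_CUBIC))
E
```

```text
time_s: 18.55
ee_pos: [562.3, -115.5, 33.7]
ee_rot: [-180.0, -0.0, -16.4]
force: [-0.1, 0.0, 1.2]
gripper_width: 49.7
time_s: 19.55
ee_pos: [562.4, -115.5, 94.0]
ee_rot: [-180.0, -0.0, -16.4]
force: [-0.0, 1.0, -1.0]
gripper_width: 49.7Traceback (most recent call last):
  File "<stdin>", line 3, in <module>
    return _quantile_unchecked(
        a, q, axis, out, overwrite_input, method, keepdims, weights)
    return _ureduce(a,
                    func=_quantile_ureduce_func,
    ...<5 lines>...
                    overwrite_input=overwrite_input,
                    method=method)
    r = func(a, **kwargs)
    result = _quantile(arr,
                       quantiles=q,
    ...<2 lines>...
                       out=out,
                       weights=wgt)
    slices_having_nans = np.isnan(arr[-1, ...])
                                  ~~~^^^^^^^^^
IndexError: index -1 is out of bounds for axis 0 with size 0
```

```bash
python3 -m pendant '[{"xyz":[0,-0.01,-0.01],"roll":0,"jaw":0.6},{"xyz":[-0.01,-0.03,-0.02],"roll":5,"jaw":0.6},{"xyz":[-0.02,-0.06,-0.02],"roll":14,"jaw":0.6},{"xyz":[-0.033,-0.095,-0.02],"roll":23,"jaw":0.6},{"xyz":[-0.045,-0.13,-0.02],"roll":32,"jaw":0.6},{"xyz":[-0.057,-0.165,-0.02],"roll":41,"jaw":0.6},{"xyz":[-0.068,-0.195,-0.02],"roll":50,"jaw":0.6},{"xyz":[-0.077,-0.22,-0.02],"roll":59,"jaw":0.6}]'
python3 -m pendant '[{"xyz":[0,0,0],"roll":8,"jaw":0.6},{"xyz":[0,0,0],"roll":16,"jaw":0.6},{"xyz":[0,0,0.01],"roll":21,"jaw":0.6},{"xyz":[0,0,0.02],"roll":22.6,"jaw":0.6},{"xyz":[0,0,0.03],"roll":22.6,"jaw":0.6},{"xyz":[0,0,0.04],"roll":22.6,"jaw":0.6},{"xyz":[0,0,0.04],"roll":22.6,"jaw":0.6},{"xyz":[0,0,0.04],"roll":22.6,"jaw":0.6}]'
python3 - <<'E'
from m import *
im,d,p=grab("side");P=pts(p,d);X,Y,Z=P[...,0],P[...,1],P[...,2];hs=cv2.cvtColor(im,cv2.COLOR_BGR2HSV)
k=(abs(X-456)<32)&(abs(Y-359)<32)&(Z>65)&(Z<86);print("knob",k.sum(),np.percentile(Z[k],[5,25,50,75,95]).round(1) if k.any() else "")
k=(abs(X-562)<110)&(abs(Y+114)<110)&(Z>20)&(Z<40)&(hs[...,1]>80)
for b in blobs(k,100):print("panel_l",b.sum(),rect(b,p,30))
im2,_,p=grab("top")
cv2.imwrite("pics/s5.png",cv2.resize(np.hstack([im[100:280,190:370],im2[80:260,140:320]]),(800,400),interpolation=cv2.INTER_CUBIC))
E
```

```text
time_s: 20.6
ee_pos: [550.3, 119.3, 114.0]
ee_rot: [-180.0, 0.0, -75.6]
force: [-0.3, -0.6, -0.4]
gripper_width: 49.9
time_s: 21.6
ee_pos: [550.8, 117.3, 73.9]
ee_rot: [-180.0, 0.0, -98.0]
force: [-0.1, -0.3, -1.2]
gripper_width: 49.9
knob 73 [66.3 70.9 72.6 74.7 77. ]
panel_l 1079 [ 561.9 -118.7  147.1   56.3  -16.1]
```

View pics/s5.png

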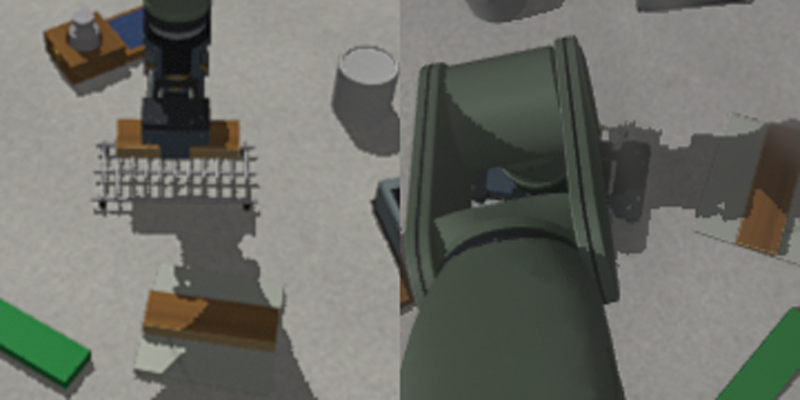

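The side view shows the panel level in the jaws (crop 117–240), centred on the rack (96–258). The weight's knob is at 76 mm, within noise. Lowering.

```bash
python3 -m pendant '[{"xyz":[0,0,0.006],"roll":0,"jaw":0.6},{"xyz":[0,0,0.014],"roll":0,"jaw":0.6},{"xyz":[0,0,0.022],"roll":0,"jaw":0.6},{"xyz":[0,0,0.030],"roll":0,"jaw":0.6},{"xyz":[0,0,0.037],"roll":0,"jaw":0.6},{"xyz":[0,0,0.043],"roll":0,"jaw":0.6},{"xyz":[0,0,0.047],"roll":0,"jaw":0.6},{"xyz":[0,0,0.047],"roll":0,"jaw":0.6}]'
python3 -m pendant '[{"xyz":[0,0,0.0005],"roll":0,"jaw":0.6},{"xyz":[0,0,0.001],"roll":0,"jaw":0.6},{"xyz":[0,0,0.0015],"roll":0,"jaw":0.6},{"xyz":[0,0,0.002],"roll":0,"jaw":0.6},{"xyz":[0,0,0.0025],"roll":0,"jaw":0.6},{"xyz":[0,0,0.003],"roll":0,"jaw":0.6},{"xyz":[0,0,0.003],"roll":0,"jaw":0.6},{"xyz":[0,0,0.003],"roll":0,"jaw":0.6}]'
```

```text
time_s: 22.7
ee_pos: [550.4, 117.3, 26.5]
ee_rot: [180.0, -0.0, -98.0]
force: [-1.2, 0.5, -1.0]
gripper_width: 49.8
time_s: 23.7
ee_pos: [550.6, 117.3, 23.7]
ee_rot: [-180.0, 0.0, -98.0]
force: [-0.4, -1.3, -1.0]
gripper_width: 49.7
```

```bash
python3 -m pendant '[{"xyz":[0,0,0.0003],"roll":0,"jaw":0.6},{"xyz":[0,0,0.0006],"roll":0,"jaw":0.6},{"xyz":[0,0,0.0009],"roll":0,"jaw":0.6},{"xyz":[0,0,0.0009],"roll":0,"jaw":0.6},{"xyz":[0,0,0.0009],"roll":0,"jaw":0.6},{"xyz":[0,0,0.0009],"roll":0,"jaw":0.6},{"xyz":[0,0,0.0009],"roll":0,"jaw":0.6},{"xyz":[0,0,0.0009],"roll":0,"jaw":0.6}]'
```

```text
time_s: 24.7
ee_pos: [550.6, 117.3, 23.7]
ee_rot: [-180.0, 0.0, -98.0]
force: [-1.6, -0.6, 6.4]
gripper_width: 49.8
```

```bash
python3 -m pendant '[{"xyz":[0,0,0],"roll":0,"jaw":0.5},{"xyz":[0,0,0],"roll":0,"jaw":0.4},{"xyz":[0,0,0],"roll":0,"jaw":0.3},{"xyz":[0,0,0],"roll":0,"jaw":0.3},{"xyz":[0,0,-0.01],"roll":0,"jaw":0.3},{"xyz":[0,0,-0.035],"roll":0,"jaw":0.3},{"xyz":[0,0,-0.07],"roll":0,"jaw":0.3},{"xyz":[0,0,-0.10],"roll":0,"jaw":0.3}]'
python3 -m pendant '[{"xyz":[0.02,0,0],"roll":-6,"jaw":0.3},{"xyz":[0.06,-0.003,0],"roll":-16,"jaw":0.3},{"xyz":[0.11,-0.006,0],"roll":-26,"jaw":0.3},{"xyz":[0.16,-0.009,0],"roll":-36,"jaw":0.3},{"xyz":[0.21,-0.012,0],"roll":-46,"jaw":0.3},{"xyz":[0.26,-0.015,0],"roll":-56,"jaw":0.3},{"xyz":[0.31,-0.018,0],"roll":-66,"jaw":0.3},{"xyz":[0.36,-0.021,0],"roll":-76,"jaw":0.5}]'
python3 - <<'E'
from m import *
for n in("top","side"):
    im,d,p=grab(n);P=pts(p,d);X,Y,Z=P[...,0],P[...,1],P[...,2];hs=cv2.cvtColor(im,cv2.COLOR_BGR2HSV)
    k=(abs(X-550)<110)&(abs(Y-117)<80)&(Z>28)&(Z<45)&(hs[...,1]>80)
    for b in blobs(k,100):print(n,"panel_u",b.sum(),rect(b,p,38))
    r=(abs(X-550)<125)&(abs(Y-117)<75)&(Z>10)&(Z<45)
    r=cv2.morphologyEx(r.astype(np.uint8),cv2.MORPH_CLOSE,np.ones((9,9)))
    for m in blobs(r,800): print(" rack",m.sum(),rect(m,p,20))
    k=(abs(X-456)<32)&(abs(Y-359)<32)&(Z>65)&(Z<86);print("knob",rect(k,p,76),np.percentile(Z[k],[50,75,95]).round(1))
    cv2.imwrite(f"pics/{n}6.png",im)
s=env.state();print(s["ee_pos"],s["ee_rot"])
E
```

```text
time_s: 25.7
ee_pos: [550.8, 117.4, 124.7]
ee_rot: [-179.9, 0.0, -98.0]
force: [0.4, 0.7, -0.2]
gripper_width: 64.0
time_s: 26.7
ee_pos: [521.2, -243.9, 123.6]
ee_rot: [-180.0, -0.1, -21.7]
force: [1.2, 0.2, 0.2]
gripper_width: 56.3
top panel_u 1089 [552.  115.4 148.4  49.1  -8.1]
 rack 2718 [549.5 119.  203.8 100.   -7.5]
knob [454.5 358.4  28.5  27.3  90. ] [75.  76.2 77.4]Traceback (most recent call last):
  File "<stdin>", line 9, in <module>
  File "m.py", line 7, in rect
    c=max(cs,key=cv2.contourArea).reshape(-1,2)
      ~~~^^^^^^^^^^^^^^^^^^^^^^^^
ValueError: max() iterable argument is empty
```

```bash
python3 -m pendant '[{"xyz":[0.010,0.04,0],"roll":-7,"jaw":0.5},{"xyz":[0.018,0.07,0],"roll":-15,"jaw":0.5},{"xyz":[0.023,0.085,0.01],"roll":-20,"jaw":0.5},{"xyz":[0.025,0.091,0.025],"roll":-22.5,"jaw":0.5},{"xyz":[0.025,0.091,0.045],"roll":-22.5,"jaw":0.5},{"xyz":[0.025,0.091,0.060],"roll":-22.5,"jaw":0.5},{"xyz":[0.025,0.091,0.070],"roll":-22.5,"jaw":0.5},{"xyz":[0.025,0.091,0.070],"roll":-22.5,"jaw":0.5}]'
python3 - <<'E'
from m import *
im,d,p=grab("side");im2,_,p=grab("top")
cv2.imwrite("pics/s7.png",cv2.resize(np.hstack([im[230:384,170:370],im2[110:264,290:490]]),(800,308),interpolation=cv2.INTER_CUBIC))
print(env.state()["ee_pos"])
E
```

```text
time_s: 27.8
ee_pos: [510.2, -335.3, 52.3]
ee_rot: [-179.9, 0.1, 0.5]
force: [0.3, -0.1, -0.4]
gripper_width: 45.3
[ 510.83308108 -335.92838282   53.3091117 ]
```

View pics/s7.png

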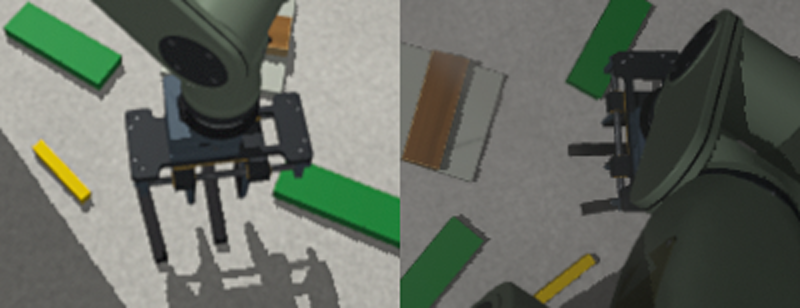

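The jaws straddle the nearer black stick at crop (215,200). The green bar lies well below the gripper body.

```bash
python3 -m pendant '[{"xyz":[0,0,0.008],"roll":0,"jaw":0.5},{"xyz":[0,0,0.018],"roll":0,"jaw":0.5},{"xyz":[0,0,0.028],"roll":0,"jaw":0.5},{"xyz":[0,0,0.037],"roll":0,"jaw":0.5},{"xyz":[0,0,0.043],"roll":0,"jaw":0.5},{"xyz":[0,0,0.047],"roll":0,"jaw":0.5},{"xyz":[0,0,0.0495],"roll":0,"jaw":0.5},{"xyz":[0,0,0.0495],"roll":0,"jaw":0.5}]' 20
python3 -m pendant '[{"xyz":[0,0,0],"roll":0,"jaw":0.6},{"xyz":[0,0,0],"roll":0,"jaw":0.7},{"xyz":[0,0,0],"roll":0,"jaw":0.78},{"xyz":[0,0,0],"roll":0,"jaw":0.84},{"xyz":[0,0,0],"roll":0,"jaw":0.9},{"xyz":[0,0,0],"roll":0,"jaw":1},{"xyz":[0,0,0],"roll":0,"jaw":1},{"xyz":[0,0,0],"roll":0,"jaw":1}]' 20
```

```text
time_s: 28.9
ee_pos: [510.4, -335.9, 3.3]
ee_rot: [-180.0, -0.0, 0.5]
force: [0.2, 0.7, 0.1]
gripper_width: 45.8
time_s: 29.9
ee_pos: [510.5, -335.9, 3.4]
ee_rot: [180.0, -0.0, 0.5]
force: [-0.0, 0.6, 1.3]
gripper_width: 15.0
```

```bash
python3 -m pendant '[{"xyz":[0,0,-0.003],"roll":0,"jaw":1},{"xyz":[0,0,-0.012],"roll":0,"jaw":1},{"xyz":[0,0,-0.03],"roll":0,"jaw":1},{"xyz":[0,0,-0.055],"roll":0,"jaw":1},{"xyz":[0,-0.005,-0.08],"roll":0,"jaw":1},{"xyz":[0.005,-0.025,-0.1],"roll":0,"jaw":1},{"xyz":[0.012,-0.06,-0.11],"roll":0,"jaw":1},{"xyz":[0.022,-0.105,-0.11],"roll":0,"jaw":1}]'
python3 -m pendant '[{"xyz":[0.010,-0.05,0],"roll":1,"jaw":1},{"xyz":[0.021,-0.10,0],"roll":2.5,"jaw":1},{"xyz":[0.031,-0.15,0],"roll":4,"jaw":1},{"xyz":[0.042,-0.20,0],"roll":5.5,"jaw":1},{"xyz":[0.053,-0.25,0],"roll":7,"jaw":1},{"xyz":[0.063,-0.295,0],"roll":8.5,"jaw":1},{"xyz":[0.070,-0.325,0],"roll":8.5,"jaw":1},{"xyz":[0.072,-0.340,0],"roll":8.5,"jaw":1}]'
python3 -m pendant '[{"xyz":[0,0,0.005],"roll":0,"jaw":1},{"xyz":[0,0,0.015],"roll":0,"jaw":1},{"xyz":[0,0,0.025],"roll":0,"jaw":1},{"xyz":[0,0,0.035],"roll":0,"jaw":1},{"xyz":[0,0,0.043],"roll":0,"jaw":1},{"xyz":[0,0,0.05],"roll":0,"jaw":1},{"xyz":[0,0,0.055],"roll":0,"jaw":1},{"xyz":[0,0,0.055],"roll":0,"jaw":1}]'
python3 - <<'E'
from m import *
im,d,p=grab("side");im2,_,p=grab("top")
cv2.imwrite("pics/s8.png",cv2.resize(np.hstack([im[100:250,190:370],im2[80:230,150:330]]),(800,333),interpolation=cv2.INTER_CUBIC))
print(env.state()["ee_pos"],env.state()["ee_rot"])
E
```

```text
time_s: 30.9
ee_pos: [532.2, -229.3, 114.9]
ee_rot: [180.0, -0.1, 0.4]
force: [-0.1, 0.0, -0.3]
gripper_width: 14.7
time_s: 31.9
ee_pos: [600.0, 112.4, 113.6]
ee_rot: [-180.0, 0.0, -7.8]
force: [0.5, -0.5, -0.2]
gripper_width: 14.7
time_s: 32.9
ee_pos: [600.2, 110.0, 58.0]
ee_rot: [180.0, 0.0, -8.0]
force: [-0.1, 0.2, 1.5]
gripper_width: 14.8
[600.62270937 110.06384968  58.57501856] [-1.79987368e+02 -2.84227161e-02 -7.98010315e+00]
```

View pics/s8.png

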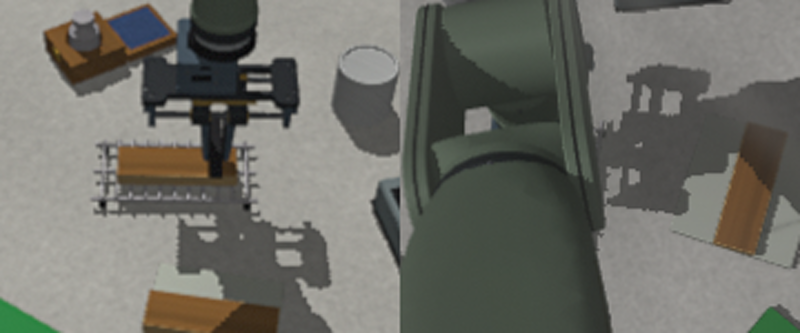

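The stick is over the panel's right end (side crop (215,165)). But the panel seems to sit a bit far back on the rack in this view, so I'll measure panel and rack in the side view before setting down.

Run:
```python
from m import *
im,d,p=grab("side");P=pts(p,d);X,Y,Z=P[...,0],P[...,1],P[...,2];hs=cv2.cvtColor(im,cv2.COLOR_BGR2HSV)
k=(abs(X-550)<110)&(abs(Y-117)<80)&(Z>10)&(Z<50)&(hs[...,1]>80)
print("all brown",P[k].min(0),P[k].max(0),"z pct",np.percentile(Z[k],[5,50,95]).round(1))
k2=k&(Z>32);print("panel top",k2.sum(),rect(k2,p,38))
for x in(500,520,540):
    m=k2&(abs(X-x)<8);print(x,"y range of top",np.percentile(Y[m],[1,99]).round(1),np.median(Z[m]).round(1))
g=cv2.cvtColor(im,cv2.COLOR_BGR2GRAY)
f=np.load("side0.npz");D=f["d"];P0=pts(p,D)
r=(abs(P0[...,0]-550)<130)&(abs(P0[...,1]-117)<90)&(P0[...,2]>10)&(P0[...,2]<30)
print("rack0 pts",r.sum())
for x in(480,520,560,600):
    m=r&(abs(P0[...,0]-x)<8);print(x,np.percentile(P0[m][:,1],[1,50,99]).round(1),np.median(P0[m][:,2]).round(1))
f=np.load("top0.npz");pt=env.camera_params("top");P0=pts(pt,f["d"])
r=(abs(P0[...,0]-550)<130)&(abs(P0[...,1]-117)<90)&(P0[...,2]>10)&(P0[...,2]<30)
for x in(480,520,560,600):
    m=r&(abs(P0[...,0]-x)<8);print("top",x,np.percentile(P0[m][:,1],[1,50,99]).round(1),np.median(P0[m][:,2]).round(1))
```

```text
all brown [479.93086134  77.66016188  11.82170977] [629.09234697 163.26390702  42.20444347] z pct [24.9 35.6 39.1]
panel top 623 [536.1 113.7 112.3  53.5  -9.1]
500 y range of top [ 95.9 147.2] 36.2
520 y range of top [ 93.7 146.2] 36.0
540 y range of top [ 90.4 140. ] 36.4
rack0 pts 770
480 [ 78.5 127.1 176.4] 15.8
520 [ 72.5 122.6 173. ] 16.3
560 [ 67.1 113.  166.4] 16.2
600 [ 61.8 109.2 161.9] 16.1
top 480 [ 81.1 128.5 178.5] 18.0
top 520 [ 73.7 125.6 173.7] 18.2
top 560 [ 68.8 116.4 166.8] 17.2
top 600 [ 63.5 111.1 162.7] 17.9
```

Side view: panel mid-line at y≈120 against the rack's 122.7 at x=520, so it is well centred (within about 4 mm). Setting the first stick down.

```bash
python3 -m pendant '[{"xyz":[0,0,0.003],"roll":0,"jaw":1},{"xyz":[0,0,0.006],"roll":0,"jaw":1},{"xyz":[0,0,0.009],"roll":0,"jaw":1},{"xyz":[0,0,0.012],"roll":0,"jaw":1},{"xyz":[0,0,0.0145],"roll":0,"jaw":1},{"xyz":[0,0,0.016],"roll":0,"jaw":1},{"xyz":[0,0,0.0165],"roll":0,"jaw":1},{"xyz":[0,0,0.0165],"roll":0,"jaw":1}]'
```

```text
time_s: 34.05
ee_pos: [600.5, 110.0, 41.9]
ee_rot: [-180.0, -0.0, -8.0]
force: [-0.2, -0.2, 0.1]
gripper_width: 14.6
```

```bash
python3 -m pendant '[{"xyz":[0,0,0.0003],"roll":0,"jaw":1},{"xyz":[0,0,0.0006],"roll":0,"jaw":1},{"xyz":[0,0,0.0009],"roll":0,"jaw":1},{"xyz":[0,0,0.0009],"roll":0,"jaw":1},{"xyz":[0,0,0.0009],"roll":0,"jaw":1},{"xyz":[0,0,0.0009],"roll":0,"jaw":1},{"xyz":[0,0,0.0009],"roll":0,"jaw":1},{"xyz":[0,0,0.0009],"roll":0,"jaw":1}]'
```

```text
time_s: 35.05
ee_pos: [600.5, 110.0, 41.4]
ee_rot: [-180.0, -0.0, -8.0]
force: [-1.8, -0.0, 6.9]
gripper_width: 15.1
```

```bash
python3 -m pendant '[{"xyz":[0,0,0],"roll":0,"jaw":0.75},{"xyz":[0,0,0],"roll":0,"jaw":0.65},{"xyz":[0,0,0],"roll":0,"jaw":0.55},{"xyz":[0,0,0],"roll":0,"jaw":0.5},{"xyz":[0,0,-0.01],"roll":0,"jaw":0.5},{"xyz":[0,0,-0.03],"roll":0,"jaw":0.5},{"xyz":[0,0,-0.055],"roll":0,"jaw":0.5},{"xyz":[0,0,-0.08],"roll":0,"jaw":0.5}]'
python3 -m pendant '[{"xyz":[-0.003,0.015,0],"roll":0,"jaw":0.5},{"xyz":[-0.01,0.05,0],"roll":-2,"jaw":0.5},{"xyz":[-0.02,0.10,0],"roll":-4,"jaw":0.5},{"xyz":[-0.03,0.15,0],"roll":-6,"jaw":0.5},{"xyz":[-0.04,0.20,0],"roll":-8,"jaw":0.5},{"xyz":[-0.05,0.25,0],"roll":-10,"jaw":0.5},{"xyz":[-0.06,0.30,0],"roll":-12,"jaw":0.5},{"xyz":[-0.07,0.35,0],"roll":-14,"jaw":0.5}]'
python3 - <<'E'
from m import *
for n in("top","side"):
    im,d,p=grab(n);P=pts(p,d);X,Y,Z=P[...,0],P[...,1],P[...,2];hs=cv2.cvtColor(im,cv2.COLOR_BGR2HSV)
    k=(abs(X-550)<110)&(abs(Y-117)<80)&(Z>26)&(Z<46)&(hs[...,1]>80)
    for b in blobs(k,100):print(n,"panel_u",b.sum(),rect(b,p,38))
    k=(abs(X-600)<40)&(abs(Y-110)<80)&(Z>44)&(Z<65)
    for b in blobs(k,30):print(n,"stick on",b.sum(),rect(b,p,53))
    k=(abs(X-440)<35)&(abs(Y+350)<70)&(Z>7)&(Z<25)&(hs[...,2]<80)
    for b in blobs(k,30):print(n,"stick2",b.sum(),rect(b,p,15))
s=env.state();print(s["ee_pos"],s["ee_rot"])
E
```

```text
time_s: 36.05
ee_pos: [600.6, 110.0, 122.4]
ee_rot: [-180.0, -0.0, -8.0]
force: [0.7, -0.5, -0.3]
gripper_width: 45.7
time_s: 37.05
ee_pos: [480.3, -228.6, 120.0]
ee_rot: [-180.0, 0.1, 6.1]
force: [1.5, -0.3, -0.1]
gripper_width: 45.4
top panel_u 110 [618.  106.2  48.3  15.1  82.1]
top panel_u 851 [535.3 117.8 115.1  49.1  -8.1]
top stick on 229 [598.9 110.2  90.8  16.9  81.9]
top stick2 109 [ 440.4 -365.    55.1   15.4  -81.7]
side panel_u 105 [617.4  99.2  55.6  19.4  83.1]
side stick on 142 [600.7 106.8  93.3  13.7  81.4]
side stick2 255 [ 440.  -351.5   89.8   15.5  -80.5]
[ 479.5828414  -230.94896489  119.98281255] [1.79965299e+02 1.31851367e-01 5.72573642e+00]
```

```bash
python3 -m pendant '[{"xyz":[-0.02,0.042,0],"roll":-1,"jaw":0.5},{"xyz":[-0.036,0.078,0],"roll":-2,"jaw":0.5},{"xyz":[-0.048,0.102,0],"roll":-2.4,"jaw":0.5},{"xyz":[-0.054,0.114,0.01],"roll":-2.4,"jaw":0.5},{"xyz":[-0.0557,0.1174,0.03],"roll":-2.4,"jaw":0.5},{"xyz":[-0.0557,0.1174,0.05],"roll":-2.4,"jaw":0.5},{"xyz":[-0.0557,0.1174,0.065],"roll":-2.4,"jaw":0.5},{"xyz":[-0.0557,0.1174,0.07],"roll":-2.4,"jaw":0.5}]'
python3 - <<'E'
from m import *
im,d,p=grab("side")
cv2.imwrite("pics/s9.png",cv2.resize(im[230:384,170:370],(800,600),interpolation=cv2.INTER_CUBIC))
s=env.state();print(s["ee_pos"],s["ee_rot"])
E
```

```text
time_s: 38.15
ee_pos: [438.8, -348.5, 49.5]
ee_rot: [-179.9, 0.1, 8.4]
force: [0.5, -0.1, 0.9]
gripper_width: 45.6
[ 438.96255221 -348.64815606   49.56977411] [-1.79895221e+02  7.74688108e-02  8.43499231e+00]
```

View pics/s9.png

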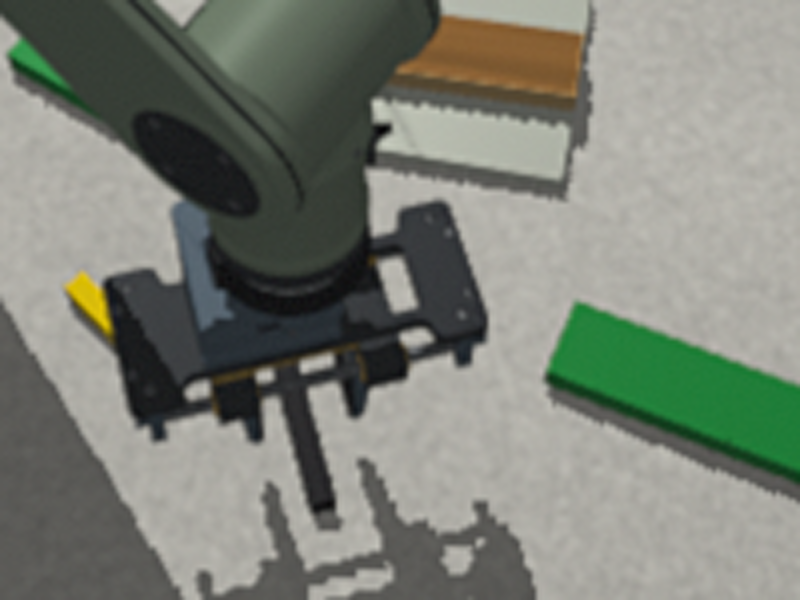

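The jaws straddle the remaining black stick (crop (310,450)), clear of the yellow one.

```bash
python3 -m pendant '[{"xyz":[0,0.001,0.008],"roll":0,"jaw":0.5},{"xyz":[0,0.001,0.018],"roll":0,"jaw":0.5},{"xyz":[0,0.001,0.028],"roll":0,"jaw":0.5},{"xyz":[0,0.001,0.036],"roll":0,"jaw":0.5},{"xyz":[0,0.001,0.042],"roll":0,"jaw":0.5},{"xyz":[0,0.001,0.045],"roll":0,"jaw":0.5},{"xyz":[0,0.001,0.0463],"roll":0,"jaw":0.5},{"xyz":[0,0.001,0.0463],"roll":0,"jaw":0.5}]' 20
python3 -m pendant '[{"xyz":[0,0,0],"roll":0,"jaw":0.6},{"xyz":[0,0,0],"roll":0,"jaw":0.7},{"xyz":[0,0,0],"roll":0,"jaw":0.78},{"xyz":[0,0,0],"roll":0,"jaw":0.84},{"xyz":[0,0,0],"roll":0,"jaw":0.9},{"xyz":[0,0,0],"roll":0,"jaw":1},{"xyz":[0,0,0],"roll":0,"jaw":1},{"xyz":[0,0,0],"roll":0,"jaw":1}]' 20
```

```text
time_s: 39.2
ee_pos: [439.6, -350.6, 4.7]
ee_rot: [180.0, -0.0, 8.4]
force: [-0.2, 0.2, 0.2]
gripper_width: 45.8
time_s: 40.2
ee_pos: [439.6, -350.5, 4.7]
ee_rot: [180.0, -0.0, 8.4]
force: [-0.0, -0.2, 0.9]
gripper_width: 15.3
```

```bash
python3 -m pendant '[{"xyz":[0,0,-0.003],"roll":0,"jaw":1},{"xyz":[0,0,-0.012],"roll":0,"jaw":1},{"xyz":[0,0,-0.03],"roll":0,"jaw":1},{"xyz":[0,0,-0.055],"roll":0,"jaw":1},{"xyz":[0,-0.005,-0.08],"roll":0,"jaw":1},{"xyz":[0.006,-0.02,-0.1],"roll":0,"jaw":1},{"xyz":[0.016,-0.055,-0.11],"roll":0,"jaw":1},{"xyz":[0.0305,-0.1004,-0.11],"roll":0,"jaw":1}]'
python3 -m pendant '[{"xyz":[0.014,-0.05,0],"roll":2,"jaw":1},{"xyz":[0.028,-0.10,0],"roll":4,"jaw":1},{"xyz":[0.042,-0.15,0],"roll":7,"jaw":1},{"xyz":[0.056,-0.20,0],"roll":10,"jaw":1},{"xyz":[0.070,-0.25,0],"roll":13,"jaw":1},{"xyz":[0.083,-0.30,0],"roll":16.4,"jaw":1},{"xyz":[0.094,-0.34,0],"roll":16.4,"jaw":1},{"xyz":[0.100,-0.360,0],"roll":16.4,"jaw":1}]'
python3 -m pendant '[{"xyz":[0,0,0.005],"roll":0,"jaw":1},{"xyz":[0,0,0.015],"roll":0,"jaw":1},{"xyz":[0,0,0.025],"roll":0,"jaw":1},{"xyz":[0,0,0.035],"roll":0,"jaw":1},{"xyz":[0,0,0.043],"roll":0,"jaw":1},{"xyz":[0,0,0.05],"roll":0,"jaw":1},{"xyz":[0,0,0.055],"roll":0,"jaw":1},{"xyz":[0,0,0.055],"roll":0,"jaw":1}]'
```

```text
time_s: 41.2
ee_pos: [455.8, -246.7, 116.3]
ee_rot: [179.9, -0.2, 8.3]
force: [0.6, 0.0, -0.9]
gripper_width: 14.8
time_s: 42.2
ee_pos: [501.4, 126.2, 115.3]
ee_rot: [-180.0, -0.1, -7.9]
force: [-0.4, -0.7, -2.0]
gripper_width: 14.9
time_s: 43.2
ee_pos: [501.1, 124.0, 59.3]
ee_rot: [180.0, 0.0, -8.0]
force: [0.2, 0.1, -0.8]
gripper_width: 14.9
```

```bash
python3 -m pendant '[{"xyz":[0,0,0.003],"roll":0,"jaw":1},{"xyz":[0,0,0.006],"roll":0,"jaw":1},{"xyz":[0,0,0.009],"roll":0,"jaw":1},{"xyz":[0,0,0.012],"roll":0,"jaw":1},{"xyz":[0,0,0.0145],"roll":0,"jaw":1},{"xyz":[0,0,0.016],"roll":0,"jaw":1},{"xyz":[0,0,0.0162],"roll":0,"jaw":1},{"xyz":[0,0,0.0162],"roll":0,"jaw":1}]'
```

```text
time_s: 44.2
ee_pos: [501.3, 124.0, 43.5]
ee_rot: [-180.0, -0.0, -8.0]
force: [-0.5, -0.4, -0.3]
gripper_width: 14.8
```

```bash
python3 -m pendant '[{"xyz":[0,0,0.0003],"roll":0,"jaw":1},{"xyz":[0,0,0.0006],"roll":0,"jaw":1},{"xyz":[0,0,0.0009],"roll":0,"jaw":1},{"xyz":[0,0,0.0009],"roll":0,"jaw":1},{"xyz":[0,0,0.0009],"roll":0,"jaw":1},{"xyz":[0,0,0.0009],"roll":0,"jaw":1},{"xyz":[0,0,0.0009],"roll":0,"jaw":1},{"xyz":[0,0,0.0009],"roll":0,"jaw":1}]'
```

```text
time_s: 45.2
ee_pos: [501.3, 124.1, 42.7]
ee_rot: [-180.0, -0.0, -8.0]
force: [-0.4, -0.3, 1.7]
gripper_width: 14.7
```

```bash
python3 -m pendant '[{"xyz":[0,0,0.0003],"roll":0,"jaw":0.8},{"xyz":[0,0,0.0003],"roll":0,"jaw":0.65},{"xyz":[0,0,0],"roll":0,"jaw":0.55},{"xyz":[0,0,0],"roll":0,"jaw":0.5},{"xyz":[0,0,-0.01],"roll":0,"jaw":0.5},{"xyz":[0,0,-0.03],"roll":0,"jaw":0.5},{"xyz":[0,0,-0.055],"roll":0,"jaw":0.5},{"xyz":[0,0,-0.08],"roll":0,"jaw":0.5}]'
python3 -m pendant '[{"xyz":[0.006,0.015,0],"roll":-5,"jaw":0.3},{"xyz":[0.02,0.05,0],"roll":-15,"jaw":0.1},{"xyz":[0.04,0.095,0],"roll":-25,"jaw":0},{"xyz":[0.055,0.135,0],"roll":-35,"jaw":0},{"xyz":[0.07,0.17,0],"roll":-45,"jaw":0},{"xyz":[0.082,0.20,0],"roll":-55,"jaw":0},{"xyz":[0.09,0.22,0],"roll":-65,"jaw":0},{"xyz":[0.094,0.229,0],"roll":-75,"jaw":0}]'
python3 - <<'E'
from m import *
for n in("top","side"):
    im,d,p=grab(n);P=pts(p,d);X,Y,Z=P[...,0],P[...,1],P[...,2];hs=cv2.cvtColor(im,cv2.COLOR_BGR2HSV)
    k=(abs(X-550)<110)&(abs(Y-117)<80)&(Z>26)&(Z<46)&(hs[...,1]>80)
    for b in blobs(k,100):print(n,"panel_u",b.sum(),rect(b,p,38))
    for x in(500,600):
        k=(abs(X-x)<40)&(abs(Y-115)<80)&(Z>44)&(Z<65)&(hs[...,2]<90)
        for b in blobs(k,30):print(n,"stick on",b.sum(),rect(b,p,53))
    k=(abs(X-562)<110)&(abs(Y+114)<110)&(Z>24)&(Z<36)&(hs[...,1]>80)
    for b in blobs(k,100):print(n,"panel_l",b.sum(),rect(b,p,30))
    cv2.imwrite(f"pics/{n}10.png",im)
    if n=="side":cv2.imwrite("pics/s10.png",cv2.resize(im[80:280,190:390],(600,600),interpolation=cv2.INTER_CUBIC))
s=env.state();print(s["ee_pos"],s["ee_rot"])
E
```

```text
time_s: 46.2
ee_pos: [501.3, 124.1, 124.0]
ee_rot: [-180.0, -0.0, -8.0]
force: [0.1, 0.1, 0.7]
gripper_width: 45.5
time_s: 47.2
ee_pos: [562.9, -117.2, 123.2]
ee_rot: [179.9, -0.0, 67.3]
force: [-0.5, 0.4, 0.2]
gripper_width: 91.3
top panel_u 108 [618.  106.2  48.3  15.1  82.1]
top panel_u 607 [551.3 115.5  83.   49.   -7.9]
top panel_u 109 [485.7 124.9  48.5  14.4  81.6]
top stick on 223 [500.3 124.6  90.4  15.6  82. ]
top stick on 228 [598.9 110.2  90.8  16.9  81.9]
side panel_u 260 [533.8 111.3  59.5  50.2  83.1]
side stick on 129 [501.2 118.8  93.3  14.7  81.9]
side panel_l 937 [ 562.4 -117.4  147.5   52.8  -16.3]
[ 562.90897971 -116.85454955  123.13488625] [ 1.79936847e+02 -7.14964907e-03  6.69104604e+01]
```

View pics/s10.png

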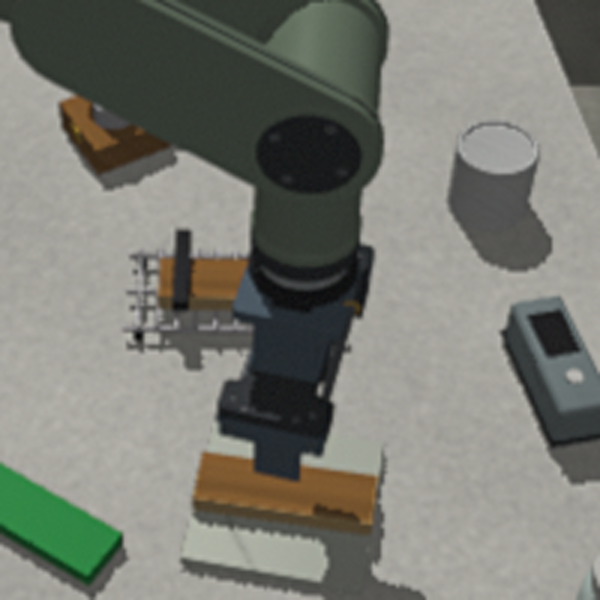

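Both sticks lie across the panel: in the top view at −51 and +48 mm along it, within 3 mm across. Now the lower panel, which is still on the stone.

```bash
python3 -m pendant '[{"xyz":[0,0,0],"roll":-6.8,"jaw":0},{"xyz":[0,0,0.015],"roll":-6.8,"jaw":0},{"xyz":[0,0,0.03],"roll":-6.8,"jaw":0},{"xyz":[0,0,0.045],"roll":-6.8,"jaw":0},{"xyz":[0,0,0.058],"roll":-6.8,"jaw":0},{"xyz":[0,0,0.068],"roll":-6.8,"jaw":0},{"xyz":[0,0,0.073],"roll":-6.8,"jaw":0},{"xyz":[0,0,0.073],"roll":-6.8,"jaw":0}]' 25
python3 -m pendant '[{"xyz":[0,0,0.006],"roll":0,"jaw":0},{"xyz":[0,0,0.013],"roll":0,"jaw":0},{"xyz":[0,0,0.02],"roll":0,"jaw":0.05},{"xyz":[0,0,0.026],"roll":0,"jaw":0.1},{"xyz":[0,0,0.031],"roll":0,"jaw":0.2},{"xyz":[0,0,0.034],"roll":0,"jaw":0.25},{"xyz":[0,0,0.034],"roll":0,"jaw":0.3},{"xyz":[0,0,0.034],"roll":0,"jaw":0.3}]' 25
```

```text
time_s: 48.3
ee_pos: [562.5, -115.8, 49.3]
ee_rot: [-180.0, -0.0, 73.8]
force: [0.7, -1.0, 0.6]
gripper_width: 91.3
time_s: 49.3
ee_pos: [562.7, -115.8, 15.7]
ee_rot: [180.0, -0.0, 73.8]
force: [0.1, 0.3, -0.1]
gripper_width: 64.1
```

```bash
python3 -m pendant '[{"xyz":[0,0,0],"roll":0,"jaw":0.35},{"xyz":[0,0,0],"roll":0,"jaw":0.4},{"xyz":[0,0,0],"roll":0,"jaw":0.45},{"xyz":[0,0,0],"roll":0,"jaw":0.5},{"xyz":[0,0,0],"roll":0,"jaw":0.6},{"xyz":[0,0,0],"roll":0,"jaw":0.6},{"xyz":[0,0,0],"roll":0,"jaw":0.6},{"xyz":[0,0,0],"roll":0,"jaw":0.6}]' 25
python3 -m pendant '[{"xyz":[0,0,-0.002],"roll":0,"jaw":0.6},{"xyz":[0,0,-0.006],"roll":0,"jaw":0.6},{"xyz":[0,0,-0.015],"roll":0,"jaw":0.6},{"xyz":[0,0,-0.03],"roll":0,"jaw":0.6},{"xyz":[0,0,-0.05],"roll":0,"jaw":0.6},{"xyz":[0,0,-0.07],"roll":0,"jaw":0.6},{"xyz":[0,0,-0.085],"roll":0,"jaw":0.6},{"xyz":[0,0,-0.09],"roll":0,"jaw":0.6}]'
python3 -m pendant '[{"xyz":[0.015,-0.005,0],"roll":0,"jaw":0.6},{"xyz":[0.045,-0.015,0],"roll":-2,"jaw":0.6},{"xyz":[0.085,-0.029,0],"roll":-4,"jaw":0.6},{"xyz":[0.125,-0.043,0],"roll":-6,"jaw":0.6},{"xyz":[0.165,-0.057,0],"roll":-8.2,"jaw":0.6},{"xyz":[0.195,-0.067,0],"roll":-8.2,"jaw":0.6},{"xyz":[0.213,-0.0735,0],"roll":-8.2,"jaw":0.6},{"xyz":[0.2205,-0.076,0],"roll":-8.2,"jaw":0.6}]'
python3 -m pendant '[{"xyz":[0,0,0],"roll":0,"jaw":0.6},{"xyz":[0,0,0],"roll":0,"jaw":0.6},{"xyz":[0,0,0.005],"roll":0,"jaw":0.6},{"xyz":[0,0,0.012],"roll":0,"jaw":0.6},{"xyz":[0,0,0.02],"roll":0,"jaw":0.6},{"xyz":[0,0,0.026],"roll":0,"jaw":0.6},{"xyz":[0,0,0.03],"roll":0,"jaw":0.6},{"xyz":[0,0,0.03],"roll":0,"jaw":0.6}]'
python3 - <<'E'
from m import *
im,d,p=grab("side");cv2.imwrite("pics/s11.png",cv2.resize(im[80:230,180:380],(800,600),interpolation=cv2.INTER_CUBIC))
E
```

```text
time_s: 50.3
ee_pos: [562.7, -115.7, 15.7]
ee_rot: [180.0, -0.0, 73.8]
force: [-0.5, 1.4, 1.3]
gripper_width: 49.8
time_s: 51.3
ee_pos: [563.1, -116.0, 107.1]
ee_rot: [179.9, -0.0, 73.8]
force: [0.2, 0.4, -0.6]
gripper_width: 50.1
time_s: 52.3
ee_pos: [550.4, 118.2, 105.1]
ee_rot: [-179.9, 0.0, 82.1]
force: [-0.4, -1.1, -0.3]
gripper_width: 49.8
time_s: 53.3
ee_pos: [550.8, 117.1, 75.2]
ee_rot: [-180.0, 0.0, 82.0]
force: [-1.0, 0.5, -1.6]
gripper_width: 49.6
```

View pics/s11.png

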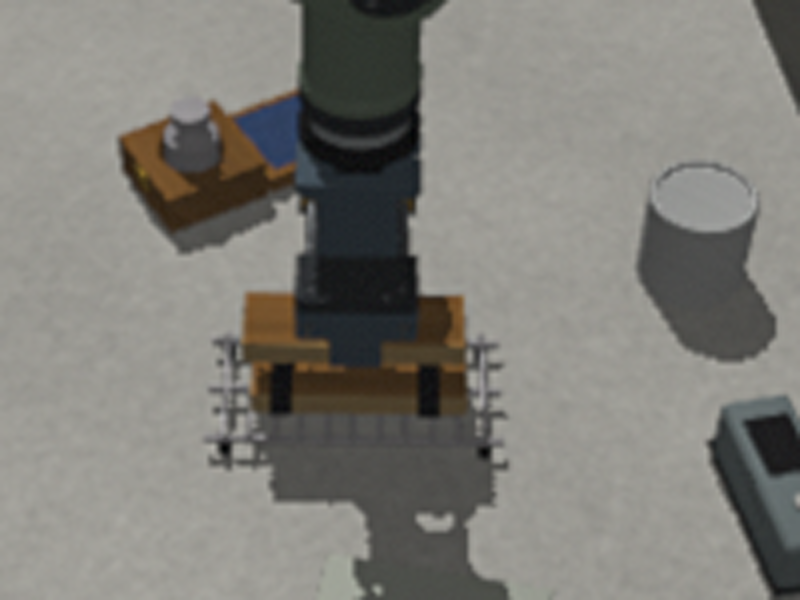

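The held panel (crop 245–465) is level and straight above the first (250–468), with the sticks at (282,390) and (428,390). Lowering.

```bash
python3 -m pendant '[{"xyz":[0,0,0.003],"roll":0,"jaw":0.6},{"xyz":[0,0,0.006],"roll":0,"jaw":0.6},{"xyz":[0,0,0.009],"roll":0,"jaw":0.6},{"xyz":[0,0,0.012],"roll":0,"jaw":0.6},{"xyz":[0,0,0.015],"roll":0,"jaw":0.6},{"xyz":[0,0,0.017],"roll":0,"jaw":0.6},{"xyz":[0,0,0.018],"roll":0,"jaw":0.6},{"xyz":[0,0,0.018],"roll":0,"jaw":0.6}]'
```

```text
time_s: 54.35
ee_pos: [551.0, 117.2, 57.5]
ee_rot: [-180.0, -0.0, 82.0]
force: [-0.6, -0.1, -0.7]
gripper_width: 49.7
```

```bash
python3 -m pendant '[{"xyz":[0,0,0.0003],"roll":0,"jaw":0.6},{"xyz":[0,0,0.0006],"roll":0,"jaw":0.6},{"xyz":[0,0,0.0009],"roll":0,"jaw":0.6},{"xyz":[0,0,0.0009],"roll":0,"jaw":0.6},{"xyz":[0,0,0.0009],"roll":0,"jaw":0.6},{"xyz":[0,0,0.0009],"roll":0,"jaw":0.6},{"xyz":[0,0,0.0009],"roll":0,"jaw":0.6},{"xyz":[0,0,0.0009],"roll":0,"jaw":0.6}]'
```

```text
time_s: 55.35
ee_pos: [551.0, 117.1, 56.7]
ee_rot: [180.0, -0.0, 82.0]
force: [-0.1, 0.9, -0.9]
gripper_width: 49.7
```

```bash
python3 -m pendant '[{"xyz":[0,0,0.0002],"roll":0,"jaw":0.6},{"xyz":[0,0,0.0004],"roll":0,"jaw":0.6},{"xyz":[0,0,0.0006],"roll":0,"jaw":0.6},{"xyz":[0,0,0.0006],"roll":0,"jaw":0.6},{"xyz":[0,0,0.0006],"roll":0,"jaw":0.6},{"xyz":[0,0,0.0006],"roll":0,"jaw":0.6},{"xyz":[0,0,0.0006],"roll":0,"jaw":0.6},{"xyz":[0,0,0.0006],"roll":0,"jaw":0.6}]'
```

```text
time_s: 56.35
ee_pos: [551.1, 117.2, 56.6]
ee_rot: [180.0, -0.0, 82.0]
force: [-1.5, 0.1, 5.4]
gripper_width: 49.6
```

```bash
python3 -m pendant '[{"xyz":[0,0,0],"roll":0,"jaw":0.5},{"xyz":[0,0,0],"roll":0,"jaw":0.4},{"xyz":[0,0,0],"roll":0,"jaw":0.3},{"xyz":[0,0,0],"roll":0,"jaw":0.3},{"xyz":[0,0,-0.01],"roll":0,"jaw":0.3},{"xyz":[0,0,-0.035],"roll":0,"jaw":0.3},{"xyz":[0,0,-0.07],"roll":0,"jaw":0.3},{"xyz":[0,0,-0.11],"roll":0,"jaw":0.3}]'
python3 -m pendant '[{"xyz":[-0.02,0,0],"roll":0,"jaw":0.3},{"xyz":[-0.06,0,-0.02],"roll":0,"jaw":0.3},{"xyz":[-0.11,-0.02,-0.03],"roll":0,"jaw":0.3},{"xyz":[-0.16,-0.04,-0.03],"roll":0,"jaw":0.3},{"xyz":[-0.21,-0.06,-0.03],"roll":0,"jaw":0.3},{"xyz":[-0.26,-0.07,-0.03],"roll":0,"jaw":0.3},{"xyz":[-0.30,-0.07,-0.03],"roll":0,"jaw":0.3},{"xyz":[-0.32,-0.07,-0.03],"roll":0,"jaw":0.3}]'
python3 -m pendant '[{"xyz":[0,0,0],"roll":0,"jaw":0.3},{"xyz":[0,0,0],"roll":0,"jaw":0.3},{"xyz":[0,0,0],"roll":0,"jaw":0.3},{"xyz":[0,0,0],"roll":0,"jaw":0.3},{"xyz":[0,0,0],"roll":0,"jaw":0.3},{"xyz":[0,0,0],"roll":0,"jaw":0.3},{"xyz":[0,0,0],"roll":0,"jaw":0.3},{"xyz":[0,0,0],"roll":0,"jaw":0.3}]'
python3 - <<'E'
from m import *
o=[]
for n in("top","side"):
    im,d,p=grab(n);P=pts(p,d);X,Y,Z=P[...,0],P[...,1],P[...,2];hs=cv2.cvtColor(im,cv2.COLOR_BGR2HSV)
    k=(abs(X-550)<110)&(abs(Y-117)<80)&(Z>63)&(Z<85)&(hs[...,1]>80)
    for b in blobs(k,100):print(n,"panel_l",b.sum(),rect(b,p,71),np.median(Z[b]).round(1))
    for x in(500,600):
        k=(abs(X-x)<40)&(abs(Y-115)<80)&(Z>44)&(Z<60)&(hs[...,2]<90)&(hs[...,1]<80)
        for b in blobs(k,20):print(n,"stick ends",b.sum(),rect(b,p,53))
    k=(abs(X-550)<110)&(abs(Y-117)<80)&(Z>16)&(Z<44)&(hs[...,1]>80)
    for b in blobs(k,20):print(n,"panel_u part",b.sum(),rect(b,p,38))
    k=(abs(X-456)<32)&(abs(Y-359)<32)&(Z>65)&(Z<86)
    if k.sum()>20: print(n,"knob",rect(k,p,76),np.percentile(Z[k],[50,95]).round(1))
    o.append(cv2.resize(im[70:230,180:393] if n=="side" else im[110:270,90:303],(400,300),interpolation=cv2.INTER_CUBIC))
cv2.imwrite("pics/s12.png",cv2.resize(np.hstack(o),(800,300)))
print(env.state()["ee_pos"],env.state()["gripper_width"])
E
```

```text
time_s: 57.35
ee_pos: [550.8, 117.1, 167.4]
ee_rot: [-180.0, 0.0, 82.0]
force: [0.6, -0.3, -0.1]
gripper_width: 63.8
time_s: 58.35
ee_pos: [435.6, -192.1, 195.5]
ee_rot: [-179.9, 0.0, 81.9]
force: [0.5, 0.6, -0.7]
gripper_width: 63.8
time_s: 59.35
ee_pos: [437.2, -190.1, 196.0]
ee_rot: [180.0, -0.0, 82.0]
force: [0.5, -0.2, -0.8]
gripper_width: 63.8
top panel_l 1172 [548.4 115.7 148.9  49.5  -7.9] 70.4
top stick ends 49 [504.9 160.3  17.9  15.2  89.7]
top stick ends 49 [494.4  89.7  17.7  15.1  89.7]
top stick ends 47 [605.  146.5  18.1  15.6  89.4]
top stick ends 51 [593.8  75.1  18.   15.5  89.5]
top knob [454.6 358.4  28.1  27.7 -87.9] [74.9 77.2]
side panel_l 651 [562.2 108.9 123.2  55.5  -6.9] 69.1
side stick ends 35 [595.   69.9  25.2  13.4  81. ]
side panel_u part 210 [547.9  90.6  82.2  21.9  -6.9]
side panel_u part 46 [614.2  82.6  22.7  19.   80.5]
[ 437.19526043 -190.05081224  196.02766382] 63.52313361309229
```

View pics/s12.png

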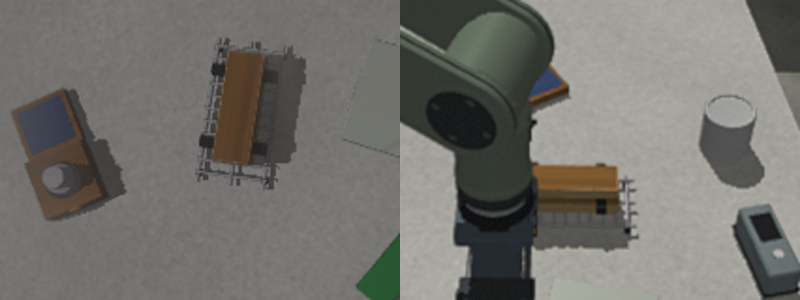

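The top view shows the lower panel on both sticks over the upper one (crop (240,105)) and the weight in the well (58,178). The measured offsets are all within tolerance and the robot is clear, so I'm handing in.

```bash
python3 -c "
from workcell import env
print(env.job_done()); print(env.state()['time_s'])"
```

```text
the job is handed in; nothing more can be done
None
the job is handed in; nothing more can be done
```

I did the steps in the order you gave, lowering each piece until the wrist force showed contact and only then letting go. I handed the job in at about 59 s with the arm clear of everything; no verdict was reported. The green and yellow look-alikes were not touched.

Last checks, mostly from the top camera:

| Piece | Measured | Limit |
|---|---|---|
| Weight in the well | knob about 2.5 mm from the well centre, top at 76 ± 2 mm (76 expected) | 8 mm |
| Upper panel on the rack | about 4 mm off centre, under 1° off in yaw | 15 mm, 0.15 rad |
| Sticks along the panel | −51 mm and +48 mm from its middle, within 3 mm across, square to about 0.3° | 35–65 mm, 15 mm, 0.2 rad |
| Lower panel over the upper | about 3.5 mm off, aligned to within 0.5°, top at 70.4 mm (71 expected) | 15 mm, 0.15 rad |

- **Cameras disagree:** they differ by 2–4 mm, so I worked from the average of the two.
- **Side view at the end:** the arm hid part of the stack and the weight, so I have no full cross-check of the final state. What was visible agreed.

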